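# Scoop the padlock bolts out of the parts bin and close them up in the tin

## Task

Use the scoop to gather all three loose brass bolts in the parts bin (its far corners make a good backstop), lift them out together in one scoopful, and tip them into the round tin. Finish with the tin's cover on it, seated and level, and the scoop standing flat on the floor of the bin. The bolts are freshly greased, so do not touch them with the fingers, and leave the padlock, loupe, lock cylinder and oil bottle where they stand.

Things in the scene. Friction and masses are not known exactly. Their poses are not given: they have to be found in the camera images.
- bin_floor (a point): open grey rectangular plastic parts bin, fixed to the worktop. Outside 235 x 115 mm and 45 mm high; walls and floor 5 mm thick, inner floor 225 (x) x 105 (y) mm. Point at the centre of the inner floor's upper face (5 mm above the worktop). Its x axis runs along the length, away from the robot within 0.35 rad.
- scoop_grip (a point): small steel bench scoop, 160 g, with an upright square black grip; stands flat on the worktop, 94 mm long over all. Point in the middle of the grip, 100 mm above the scoop's underside; the grip is 22 x 22 mm with rounded edges, from 64 to 130 mm above the underside, with a thinner 10 (x) x 16 (y) mm stem below it. x axis points to the scoop's open front edge (nose), z up. The nose lies 82 mm ahead of this point in x, the foot reaches 12 mm behind it; grip it across x or y
- scoop: the same scoop; origin under the middle of its pan, on the underside, 40 mm ahead of the grip's axis in x; axes as scoop_grip. Pan outside 70 mm wide (y from -35 to 35), from x = -40 (back wall, 36 mm high) to the nose at x = +42, walls 2 mm thick; side walls 30 mm high to x = 10, 20 mm high to x = 23, none ahead of that. Its floor's upper face is 3.5 mm above the underside, sloping in the last 18 mm down to 1.5 mm at the nose, open in front
- scoop_nose (a point): middle of the scoop's front edge, at the underside level
- tin_rim (a point): open round aluminium tin, 300 g, loose, 110 mm outside and 104 mm inside diameter, 50 mm high with a 3 mm bottom; point at the centre of its mouth, level with the rim, z up
- tin: the same tin; origin at the centre of its underside
- cover_knob (a point): loose round aluminium cover for the tin, 120 g, lying right way up; point at the middle of its black knob (25 mm in diameter, from 18 to 32 mm above the cover's underside; top at 35 mm), 25 mm above the underside. Disc 116 mm in diameter and 4 mm thick with a 93 mm diameter, 6 mm deep bevelled step below it that drops into the tin's mouth (about 5 mm clearance all round); seated, this point is 19 mm above the rim
- cover: the same cover; origin at the centre of its underside (bottom of the step)
- bolt1_c (a point): brass locking bolt of a padlock, a round bar 14 mm in diameter and 30 mm long with hemispherical ends and two fine dark grooves round it, 36 g, low sliding friction, lying on the bin floor in any direction at the start; point at its centre, x along its length. There are three alike, all starting in the half of the bin farther from the robot (centres at bin x from 10 to 92 mm, bin y from -32 to 32 mm), clear of one another
- bolt2_c (a point): brass locking bolt of a padlock, a round bar 14 mm in diameter and 30 mm long with hemispherical ends and two fine dark grooves round it, 36 g, low sliding friction, lying on the bin floor in any direction at the start; point at its centre, x along its length. There are three alike, all starting in the half of the bin farther from the robot (centres at bin x from 10 to 92 mm, bin y from -32 to 32 mm), clear of one another
- bolt3_c (a point): brass locking bolt of a padlock, a round bar 14 mm in diameter and 30 mm long with hemispherical ends and two fine dark grooves round it, 36 g, low sliding friction, lying on the bin floor in any direction at the start; point at its centre, x along its length. There are three alike, all starting in the half of the bin farther from the robot (centres at bin x from 10 to 92 mm, bin y from -32 to 32 mm), clear of one another
- machine_front (a point): foremost point, at worktop level, of the fixed key-cutting machine to the right of the bin: some 0.4 m high, it fills the worktop between y = -0.34 and 0.05 m, its front at x = 0.55 m for y = 0.05, 0.505 m for y = -0.06 and 0.46 m from y = -0.15 to -0.27
- padlock: bystander: brass padlock standing upright, 18 x 45 x 70 mm; origin at the centre of its underside
- loupe: bystander: black watchmaker's loupe, 33 mm in diameter, 30 mm high; origin at the centre of its underside
- cylinder: bystander: brass euro-profile lock cylinder, 17 x 64 mm, 37 mm high; origin at the centre of its underside
- oil_bottle: bystander: small white oil bottle with a red nozzle, 45 mm in diameter, 149 mm high; origin at the centre of its underside
- bolt1: the first bolt's body, origin on its lower side as it starts
- bolt2: the second bolt's body, likewise
- bolt3: the third bolt's body, likewise

How it is judged:
On the way, in this order (a step that is already met when the one before it is completed fails the run):
1. all three bolts lie in the scoop's pan, lifted clear above the bin (x of bolt1_c in the frame of scoop between -0.038 and 0.042 m and y of bolt1_c in the frame of scoop between -0.035 and 0.035 m and z of bolt1_c in the frame of scoop between 0 and 0.04 m and x of bolt2_c in the frame of scoop between -0.038 and 0.042 m and y of bolt2_c in the frame of scoop between -0.035 and 0.035 m and z of bolt2_c in the frame of scoop between 0 and 0.04 m and x of bolt3_c in the frame of scoop between -0.038 and 0.042 m and y of bolt3_c in the frame of scoop between -0.035 and 0.035 m and z of bolt3_c in the frame of scoop between 0 and 0.04 m and height (world z) of scoop above 0.06 m), for 0.2 s.
2. all three bolts lie in the tin (horizontal distance between each of bolt1_c, bolt2_c, bolt3_c and tin_rim below 0.052 m and z of each of bolt1_c, bolt2_c, bolt3_c in the frame of tin_rim below 0 m and height (world z) of each of bolt1_c, bolt2_c, bolt3_c above 0.003 m), for 0.2 s.
At the end, for the whole second after the job is handed in: all three bolts inside the tin, below its rim; the cover centred on the tin within 8 mm and seated (knob point 14 to 21.5 mm above the rim), cover and tin level within 0.04 rad, the tin standing on the worktop; the scoop standing flat (within 4 mm and 0.06 rad) on the bin's floor; all at rest (all of step 2 and horizontal distance between cover_knob and tin_rim below 0.008 m and z of cover_knob in the frame of tin_rim between 0.014 and 0.0215 m and angle between each of cover_knob, tin_rim's own z axis and vertical below 0.04 rad and height (world z) of tin_rim below 0.055 m and x of scoop in the frame of bin_floor between -0.115 and 0.115 m and y of scoop in the frame of bin_floor between -0.055 and 0.055 m and z of scoop in the frame of bin_floor below 0.004 m and angle between scoop's own z axis and vertical below 0.06 rad and linear speed of each of scoop, tin, cover below 0.02 m/s); the robot touches nothing.
It fails at once if the brass padlock is moved more than 15 mm or tipped (distance of padlock from where it was at the start of the episode above 0.015 m or angle between padlock's own z axis and vertical above 0.3 rad).
It fails at once if the loupe is moved more than 15 mm or tipped (distance of loupe from where it was at the start of the episode above 0.015 m or angle between loupe's own z axis and vertical above 0.3 rad).
It fails at once if the lock cylinder is moved more than 15 mm or tipped (distance of cylinder from where it was at the start of the episode above 0.015 m or angle between cylinder's own z axis and vertical above 0.3 rad).
It fails at once if the oil bottle is moved more than 15 mm or tipped (distance of oil_bottle from where it was at the start of the episode above 0.015 m or angle between oil_bottle's own z axis and vertical above 0.3 rad).
It fails at once if the fingers touch a bolt (contact force between the fingers and bolt1 above 0.5 N or contact force between the fingers and bolt2 above 0.5 N or contact force between the fingers and bolt3 above 0.5 N).
It also fails if it takes over 72 s, if anything falls off the work surface, if the arm or the gripper's body presses on something with over 40 N, if the wrist force passes 120 N, or if a joint passes its speed limit or range.

## Robot

A 6-joint arm with a two-finger parallel gripper is mounted at the origin on a cart in front of the work surface, level with it; the furniture and walls round the work are solid. World frame = base frame: x ahead of the robot, y to its left, z up, the work surface at z = 0. Lengths are in m, angles in rad, forces in N, time in s.
With the tool pointing down it reaches from about 0.325 to 0.775 m from the base axis. Payload 9.3 kg.
Tool frame: the origin (TCP) lies on the centre line of the jaws, within the pads' length; the fingertips stand 19 mm ahead of it and the grasp point (between the pads) is the TCP; z points along the fingers, x is the direction in which the jaws open and shut, and the axes are right-handed (so a half turn about z gives the same grasp; the last joint's range is limited). The gripper opens to 85 mm and grips with 20 to 120 N. Pads are 22 mm wide; open, the fingers measure 114 mm over their backs; the gripper's body (76 mm by 85 mm) begins 54 mm behind the grasp point. The pads swing forward as they close: fully open they stand 13 mm farther back than shut.
Start: joints at [-1.287, 0.259, 0.021, 1.334, 0, 1.418], TCP at [0.233, -0.498, 0.25] pointing down, gripper open.
Joint ranges: [-3.04, 3.04], [-0.91, 1.82], [-1.04, 1.36], [-1.92, 1.95], [-1.52, 1.45], [-3.14, 3.14]. Speed limits (rad/s): [2.22, 2.22, 2.79, 3.14, 3.14, 3.14].

## Interface

Orientations are given as a unit quaternion [w, x, y, z].
In Python, from bench import bot gives the robot as it stands.
- The arm moves only by the shell command python3 -m jog 'ROWS' [FORCE]. ROWS is a JSON object of lists of equal length, an entry for each row: "linear": the shift along the tool's x, y, z in units of 0.4 m (1.0 is 0.4 m), a list of three; "rot": the turn, a rotation vector about the tool's x, y, z in units of 2 pi rad (1.0 is 2 pi rad), a list of three; "jaw": the opening, from 0 (shut) to 1 (fully open). A call has 1 to 8 rows; each row is the pose to reach, as a shift and turn from the pose commanded when the call began, along the tool's axes at that moment, turning the shorter way round; what a row does not reach only later rows make up. A row lasts 1/8 s, in which the tool goes at most 62.5 mm and 10.7 degrees, less where a joint would pass 70% of its speed; a pose out of reach is approached as far as the arm can. A call with a number of a shift or a turn outside -1 to 1 is refused whole. A call with a gripper value outside its range is refused whole. The fingers move at their own pace and stop on an object; FORCE is the grip in N (left out, the last holds). Time passes only in rows, so rows that repeat a pose let the fingers close. It gives the time, the measured TCP pose, the force and the opening at its end, in the units of the state.
- bot.observe(): the state, without advancing time (a new reading comes with each control period).
- bot.camera(name): name is "scene" or "side" or "wrist"; returns the picture (420x560x3 uint8, blue, green, red); there is no depth.
- bot.calibration(name): a dict with "fx", "fy", "cx", "cy" (pixels), "R" (3x3) and "t" (3): a world point X has camera coordinates R X + t. Camera axes: x right, y down, z forward; pixel columns grow to the right and rows downward; lengths in m; the calibration is good to about 2 mm. A picture is of the moment at which its call begins: read the wrist's pose just before it. calibration takes no time and is no camera call; for the wrist camera it gives the pose at the moment of the call.
- bot.sign_off(): hands the job in, once; it reports no verdict.
The state is a dict: "time_s": time; "joints": joint angles; "dq": joint speeds; "joint_torque": joint torques, N m; "tcp_pos": TCP position; "orientation": TCP orientation; "contact_force": force on the tool from outside, world axes, zero at the start; "torque": the same for the moment, N m; "width": opening from 0.0 (shut) to 1.0 (fully open).
Only numpy, scipy, OpenCV 4.12 (cv2) and the standard library are available. Lean on these libraries where they do the work, as an engineer would, in place of code of your own. Each camera call takes 0.05 s, during which the arm holds its last target.

## Working session

There is one attempt and no reset: what is moved stays moved. The work goes in short steps, Python scripts to look and compute and a shell command to move; the robot and the scene stay as the last step left them, time stands still between calls to the robot, and variables do not carry over. Pictures are saved under pics/ and viewed, and the job is handed in when it is done.

```bash
ls; mkdir -p pics
python3 - <<'E'
from bench import bot
import cv2
s=bot.observe();print({k:s[k] for k in('time_s','tcp_pos','orientation','width')})
for n in('scene','side','wrist'):
    c=bot.calibration(n);print(n,c)
    cv2.imwrite(f'pics/{n}0.png',bot.camera(n))
E
```

```text
pics
{'time_s': 0.0, 'tcp_pos': array([ 0.23259743, -0.49813421,  0.24968729]), 'orientation': array([-4.17555044e-04,  8.43522649e-01, -5.37093223e-01, -4.86431226e-04]), 'width': 1.0004074825986895}
scene {'fx': 416.90509826863746, 'fy': 416.90509826863746, 'cx': 275.07603516373456, 'cy': 203.09904252716393, 'R': array([[-0.68390073, -0.72954658,  0.00644741],
       [-0.54301963,  0.50310261, -0.67232242],
       [ 0.48724682, -0.46330287, -0.74023036]]), 't': array([0.3638561 , 0.31658665, 0.97655951])}
side {'fx': 385.24791839027324, 'fy': 385.24791839027324, 'cx': 270.22205448872546, 'cy': 212.80015476179528, 'R': array([[-0.99974822, -0.02227332,  0.00272074],
       [-0.01110003,  0.38552847, -0.92262917],
       [ 0.01950109, -0.92242707, -0.38567863]]), 't': array([0.53275358, 0.07893401, 1.13829265])}
wrist {'fx': 298.00384886788345, 'fy': 298.00384886788345, 'cx': 282.62478901612116, 'cy': 205.29141209464183, 'R': array([[ 0.42281218, -0.9062154 , -0.00187413],
       [-0.85706056, -0.40054821,  0.3240499 ],
       [-0.29440968, -0.13540601, -0.94603813]]), 't': array([-0.54914419, -0.04136664,  0.38143274])}
```

View pics/scene0.png

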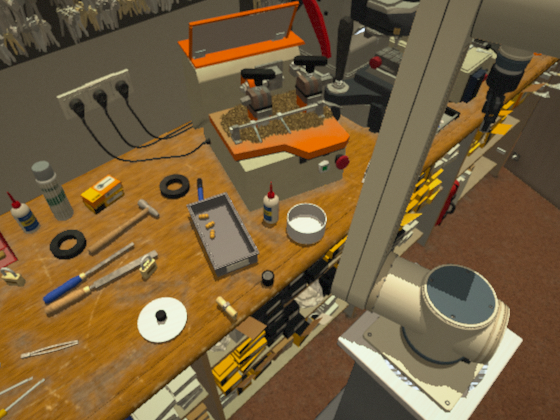

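View pics/side0.png

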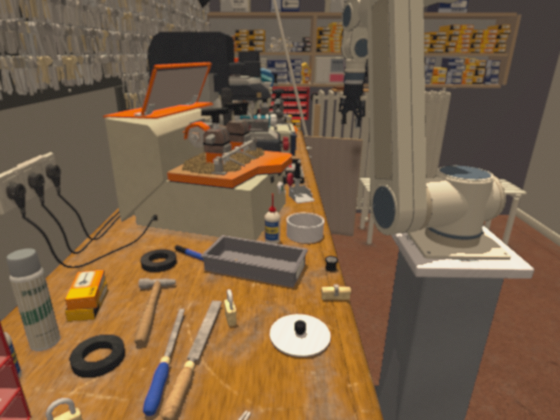

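View pics/wrist0.png

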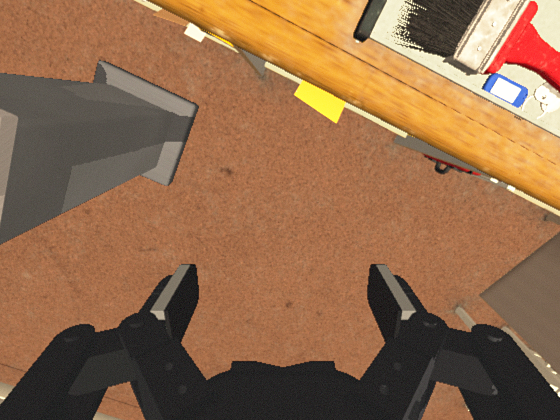

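Run:
```python
import cv2
a=cv2.imread('pics/side0.png')[150:310,190:350];cv2.imwrite('pics/s1.png',cv2.resize(a,None,fx=3.7,fy=3.7,interpolation=cv2.INTER_CUBIC))
a=cv2.imread('pics/scene0.png')[150:290,170:350];cv2.imwrite('pics/s2.png',cv2.resize(a,None,fx=4,fy=4,interpolation=cv2.INTER_CUBIC))
```

```text
(no output)
```

View pics/s1.png

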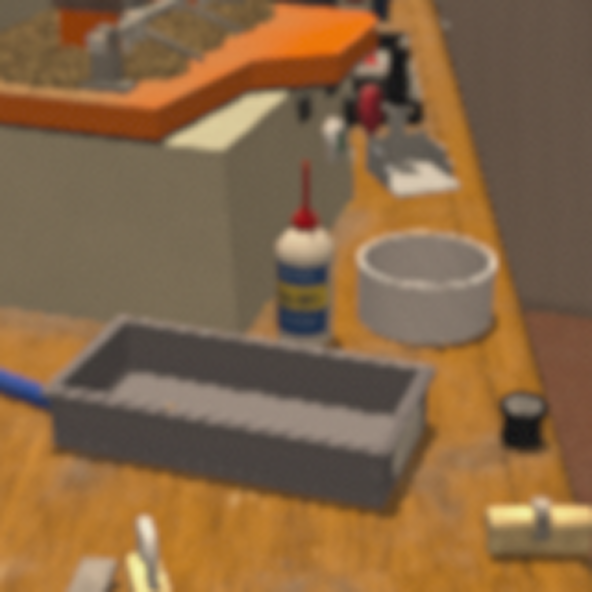

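View pics/s2.png

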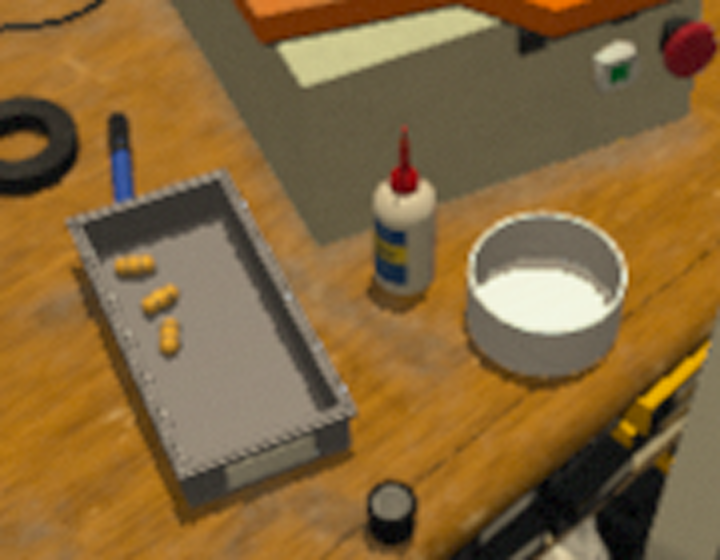

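```bash
cat > h.py <<'E'
import numpy as np
def ray(c,u,v):
    d=np.array([(u-c['cx'])/c['fx'],(v-c['cy'])/c['fy'],1.]);R=np.array(c['R'])
    return -R.T@c['t'],R.T@d
def pl(c,u,v,z):
    o,d=ray(c,u,v);return o+d*(z-o[2])/d[2]
def proj(c,X):
    p=np.array(c['R'])@np.array(X)+c['t'];return np.array([c['fx']*p[0]/p[2]+c['cx'],c['fy']*p[1]/p[2]+c['cy']])
def tri(c1,p1,c2,p2):
    o1,d1=ray(c1,*p1);o2,d2=ray(c2,*p2)
    A=np.array([d1,-d2]).T;t=np.linalg.lstsq(A,o2-o1,rcond=None)[0]
    a=o1+d1*t[0];b=o2+d2*t[1];return (a+b)/2,np.linalg.norm(a-b)
E
python3 - <<'E'
from bench import bot
from h import *
np.set_printoptions(precision=4,suppress=True)
s=bot.calibration('side');c=bot.calibration('scene')
S1=lambda x,y:(190+x/3.7,150+y/3.7)
S2=lambda x,y:(170+x/4,150+y/4)
print('scoop nose L,R',pl(s,*S1(395,194),0),pl(s,*S1(458,187),0))
print('grip', pl(s,*S1(403,112),.1))
print('rim scene corners bin z.045 side',[pl(s,*S1(*p),.045)for p in((50,392),(125,318),(434,372),(388,458))])
print('bin scene',[pl(c,*S2(*p),.045)for p in((70,222),(222,172),(355,410),(182,475))])
print('bolts',[pl(c,*S2(*p),.012)for p in((134,265),(160,300),(170,336))])
print('tin scene',pl(c,*S2(547,275),.05),pl(s,*S1(427,262),.05))
print('bottle',pl(c,*S2(403,285),0),pl(s,*S1(305,330),0))
print('loupe',pl(c,*S2(392,498),.03),pl(s,*S1(524,405),.03))
print('cover knob',pl(c,160,315,.03),pl(s,300,328,.03))
print('cylinder',pl(c,227,307,.02),pl(s,335,294,.02),'padlock',pl(c,147,263,.035),pl(s,231,308,.035))
E
```

```text
scoop nose L,R [ 0.4419 -0.2908  0.    ] [ 0.3777 -0.3122  0.    ]
grip [ 0.4392 -0.245   0.1   ]
rim scene corners bin z.045 side [array([0.6933, 0.1991, 0.045 ]), array([0.6582, 0.0862, 0.045 ]), array([0.4352, 0.164 , 0.045 ]), array([0.4708, 0.276 , 0.045 ])]
bin scene [array([0.6931, 0.1926, 0.045 ]), array([0.658 , 0.0821, 0.045 ]), array([0.432 , 0.1523, 0.045 ]), array([0.4688, 0.2651, 0.045 ])]
bolts [array([0.6548, 0.1693, 0.012 ]), array([0.6159, 0.1754, 0.012 ]), array([0.5852, 0.19  , 0.012 ])]
tin scene [ 0.424  -0.0186  0.05  ] [ 0.4293 -0.0114  0.05  ]
bottle [ 0.5158  0.0324 -0.    ] [0.5261 0.0124 0.    ]
loupe [0.3735 0.1734 0.03  ] [0.3748 0.1815 0.03  ]
cover knob [0.4642 0.4343 0.03  ] [0.4669 0.4439 0.03  ]
cylinder [0.378  0.3035 0.02  ] [0.3836 0.3167 0.02  ] padlock [0.6082 0.3799 0.035 ] [0.6031 0.3927 0.035 ]
```

```bash
python3 -m jog '{"linear":[[-0.21,-0.367,0],[-0.21,-0.367,0],[-0.21,-0.367,0],[-0.21,-0.367,0]],"rot":[[0,0,0],[0,0,0],[0,0,0],[0,0,0]],"jaw":[1,1,1,1]}'
python3 - <<'E'
from bench import bot
import cv2
print(bot.observe()['tcp_pos'])
cv2.imwrite('pics/w1.png',bot.camera('wrist'))
print(bot.calibration('wrist'))
E
```

```text
time_s: 0.65
tcp_pos: [0.3314, -0.3578, 0.2505]
orientation: [-0.0, 0.845, -0.536, 0.0]
contact_force: [-0.3, -1.0, -0.1]
width: 1.001
[ 0.33135095 -0.3577918   0.25052934]
{'fx': 298.00384886788345, 'fy': 298.00384886788345, 'cx': 282.62478901612116, 'cy': 205.29141209464183, 'R': array([[ 4.25219501e-01, -9.05090176e-01, -3.85685391e-04],
       [-8.56118522e-01, -4.02350375e-01,  3.24307342e-01],
       [-2.93682570e-01, -1.37571614e-01, -9.45951690e-01]]), 't': array([-0.46546667,  0.09718904,  0.42878037])}
```

View pics/w1.png

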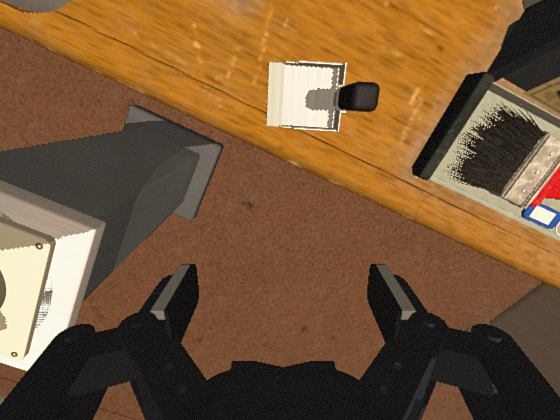

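Run:
```python
import cv2
a=cv2.imread('pics/w1.png')[40:150,250:400];cv2.imwrite('pics/w1c.png',cv2.resize(a,None,fx=5,fy=5,interpolation=cv2.INTER_CUBIC))
```

```text
(no output)
```

View pics/w1c.png

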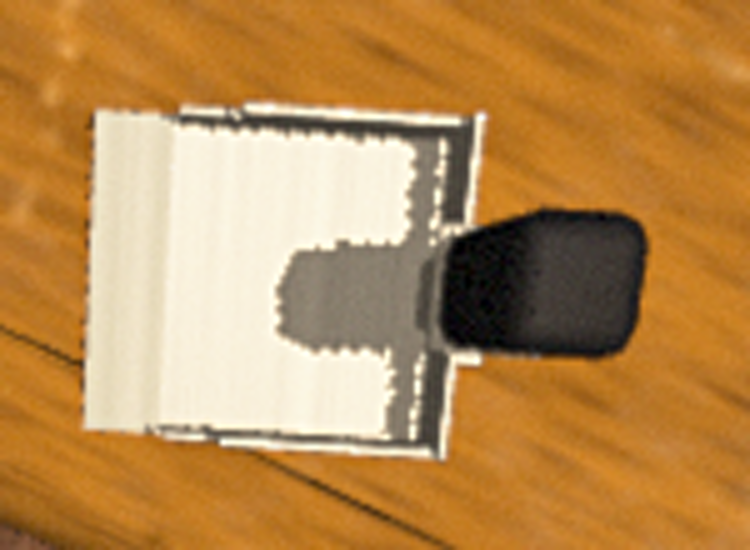

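Run:
```python
from bench import bot
from h import *
np.set_printoptions(precision=4,suppress=True)
w=bot.calibration('wrist')
P=lambda x,y,z:pl(w,250+x/5,40+y/5,z)
a=P(97,110,.0015);b=P(84,430,.0015);n=(a+b)/2
c=P(484,112,.036);d=P(440,458,.036);m=(c+d)/2
print(a,b,np.linalg.norm(a-b),n);print(c,d,np.linalg.norm(c-d),m,np.linalg.norm((n-m)[:2]))
g=P(584,282,.13);print('grip',g,np.linalg.norm((n-g)[:2]))
for v in(n-m,n-g,): print(np.degrees(np.arctan2(v[1],v[0])))
for v in(a-b,c-d):print(np.degrees(np.arctan2(v[1],v[0]))+90)
for q in((548,212),(648,215),(635,352),(518,352)):print(P(*q,.13))
s=bot.calibration('side');
print(bot.observe()['tcp_pos'])
```

```text
[ 0.4405 -0.2907  0.0015] [ 0.3751 -0.3169  0.0015] 0.07044039793449751 [ 0.4078 -0.3038  0.0015]
[ 0.471 -0.366  0.036] [ 0.4061 -0.3911  0.036 ] 0.06958906200435817 [ 0.4385 -0.3786  0.036 ] 0.08081488089739318
grip [ 0.439  -0.3796  0.13  ] 0.08194577490499844
112.31689498048716
112.3172933573753
111.77903136716346
111.14757283370285
[ 0.4453 -0.3696  0.13  ]
[ 0.4514 -0.3835  0.13  ]
[ 0.4335 -0.392   0.13  ]
[ 0.4257 -0.3755  0.13  ]
[ 0.3308 -0.3592  0.2504]
```

```bash
python3 -m jog '{"linear":[[0.164,-0.2205,0.05],[0.164,-0.2205,0.1],[0.164,-0.2205,0.1],[0.164,-0.2205,0.1]],"rot":[[0,0,0.0094],[0,0,0.0094],[0,0,0.0094],[0,0,0.0094]],"jaw":[1,1,1,1]}'
python3 - <<'E'
from bench import bot
import cv2,numpy as np
print(bot.observe()['tcp_pos'],bot.observe()['orientation'],bot.observe()['joints'])
a=bot.camera('scene')[80:220,300:500];b=bot.camera('wrist')[0:]
a=cv2.resize(a,None,fx=2,fy=2)
cv2.imwrite('pics/w2.png',b);cv2.imwrite('pics/sc2.png',a)
E
```

```text
time_s: 1.2
tcp_pos: [0.4371, -0.383, 0.2098]
orientation: [-0.0, 0.827, -0.562, -0.001]
contact_force: [-1.1, -0.1, 0.9]
width: 1.002
[ 0.43714188 -0.38296637  0.20980502] [-1.23391784e-05  8.27104576e-01 -5.62047654e-01 -6.74172906e-04] [-8.63625070e-01  3.26346672e-01  1.49964355e-02  1.26075325e+00
 -3.31635607e-04  1.90089061e+00]
```

View pics/w2.png

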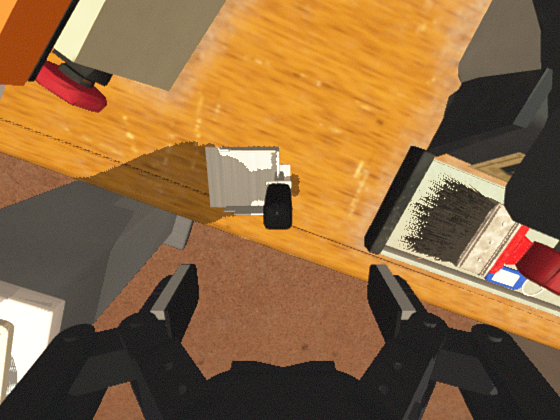

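View pics/sc2.png

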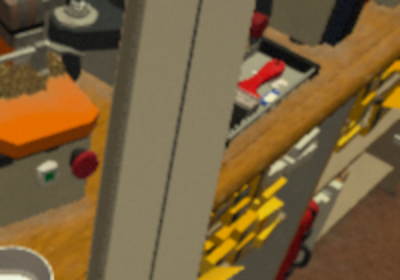

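Run:
```python
from bench import bot
from h import *
import cv2
np.set_printoptions(precision=4,suppress=True)
w=bot.calibration('wrist')
im=cv2.imread('pics/w2.png')
cv2.imwrite('pics/w2c.png',cv2.resize(im[130:250,190:310],None,fx=5,fy=5,interpolation=cv2.INTER_CUBIC))
for i in range(3):print(bot.observe()['tcp_pos'])
```

```text
[ 0.4369 -0.3829  0.211 ]
[ 0.4369 -0.3829  0.211 ]
[ 0.4369 -0.3829  0.211 ]
```

View pics/w2c.png

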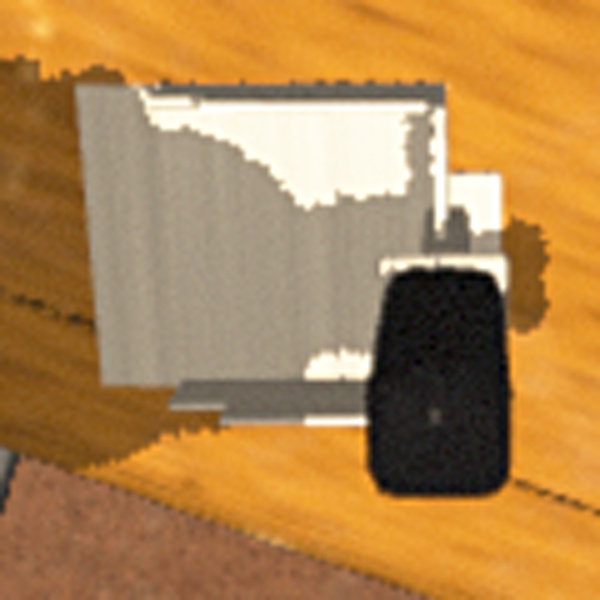

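Run:
```python
from bench import bot
from h import *
np.set_printoptions(precision=4,suppress=True)
w=bot.calibration('wrist')
P=lambda x,y,z:pl(w,190+x/5,130+y/5,z)
print(P(438,425,.13))
a=P(76,85,.0015);b=P(101,385,.0015);n=(a+b)/2;print(a,b,n, np.degrees(np.arctan2(*(a-b)[1::-1]))+90, n-P(438,425,.13))
```

```text
[ 0.4417 -0.3768  0.13  ]
[ 0.4411 -0.2889  0.0015] [ 0.3757 -0.3148  0.0015] [ 0.4084 -0.3018  0.0015] 111.54995426276126 [-0.0334  0.075  -0.1285]
```

```bash
python3 -m jog '{"linear":[[-0.009,-0.0115,0.12],[-0.009,-0.0115,0.2775],[-0.009,-0.0115,0.2775],[-0.009,-0.0115,0.2775]],"rot":[[0,0,0],[0,0,0],[0,0,0],[0,0,0]],"jaw":[1,1,1,1]}' && python3 -m jog '{"linear":[[0,0,0],[0,0,0],[0,0,0],[0,0,0],[0,0,0],[0,0,0]],"rot":[[0,0,0],[0,0,0],[0,0,0],[0,0,0],[0,0,0],[0,0,0]],"jaw":[0,0,0,0,0,0]}' 80
```

```text
time_s: 1.8
tcp_pos: [0.4411, -0.3784, 0.1019]
orientation: [0.0, 0.827, -0.562, 0.001]
contact_force: [1.2, -0.5, 0.9]
width: 1.004
time_s: 2.55
tcp_pos: [0.4411, -0.3775, 0.0999]
orientation: [0.0, 0.827, -0.562, 0.001]
contact_force: [0.1, -0.5, 5.2]
width: 0.245
```

```bash
cat > g.py <<'E'
import sys
from bench import bot
import numpy as np
from scipy.spatial.transform import Rotation as Ro
def R0():
    o=bot.observe();q=o['orientation'];return np.array(o['tcp_pos']),Ro.from_quat([q[1],q[2],q[3],q[0]])
def go(p,phi,tilt=0):
    """target TCP p, scoop yaw phi deg (tool x=-scoop x), tilt deg nose-down positive"""
    t,R=R0()
    S=Ro.from_euler('z',phi,degrees=True)*Ro.from_euler('y',tilt,degrees=True)
    T=S*Ro.from_matrix(np.array([[-1,0,0],[0,1,0],[0,0,-1.]]))
    return np.round(R.inv().apply(np.array(p)-t)/.4,4), np.round((R.inv()*T).as_rotvec()/(2*np.pi),4)
def nose(p,phi,tilt,lx=.082,lz=-.1):
    S=Ro.from_euler('z',phi,degrees=True)*Ro.from_euler('y',tilt,degrees=True)
    return np.array(p)-S.apply([lx,0,lz])
def cur():
    t,R=R0();x=R.apply([-1,0,0]);z=R.apply([0,0,-1]);return t,np.degrees(np.arctan2(x[1],x[0])),z
if __name__=='__main__':
    a=[float(v) for v in sys.argv[1:]]
    print(cur());print(go(a[:3],a[3],a[4] if len(a)>4 else 0), bot.observe()['joints'].round(3))
E
python3 g.py .40 -.36 .25 130; python3 g.py .36 -.25 .25 195
```

```text
(array([ 0.44105844, -0.37745372,  0.09994691]), np.float64(111.64968786961595), array([-7.85045895e-04,  8.75311766e-04,  9.99999309e-01]))
(array([-0.078 ,  0.0792, -0.3753]), array([-0.    , -0.0002, -0.051 ])) [-0.852  0.391 -0.18   0.999  0.     1.911]
(array([ 0.44105844, -0.37745372,  0.09994691]), np.float64(111.64968786961595), array([-7.85045895e-04,  8.75311766e-04,  9.99999309e-01]))
(array([-0.3705,  0.0706, -0.3756]), array([ 1.000e-04, -2.000e-04, -2.315e-01])) [-0.852  0.391 -0.18   0.999  0.     1.911]
```

```bash
python3 -m jog '{"linear":[[0,0,-0.1],[-0.03,0.03,-0.25],[-0.08,0.08,-0.37],[-0.18,0.075,-0.37],[-0.28,0.07,-0.37],[-0.37,0.07,-0.37],[-0.37,0.07,-0.37],[-0.37,0.07,-0.37]],"rot":[[0,0,0],[0,0,-0.02],[0,0,-0.05],[0,0,-0.08],[0,0,-0.11],[0,0,-0.14],[0,0,-0.17],[0,0,-0.2]],"jaw":[0,0,0,0,0,0,0,0]}'; python3 g.py .36 -.02 .25 260; python3 g.py .43 .16 .27 265
```

```text
time_s: 3.55
tcp_pos: [0.36, -0.2494, 0.2474]
orientation: [0.0, 0.999, 0.032, 0.0]
contact_force: [-0.2, -0.5, -2.5]
width: 0.247
(array([ 0.3599514 , -0.24936669,  0.24742003]), np.float64(-176.3072054472563), array([-1.56079681e-04,  1.30851542e-04,  9.99999979e-01]))
(array([ 0.0371, -0.5722, -0.0065]), array([ 0.   , -0.   , -0.212])) [-0.798  0.068 -0.223  1.28   0.     0.708]
(array([ 0.3599514 , -0.24936669,  0.24742003]), np.float64(-176.3072054472563), array([-1.56079681e-04,  1.30851542e-04,  9.99999979e-01]))
(array([ 0.2407, -1.01  , -0.0566]), array([ 0.    , -0.    , -0.2259])) [-0.798  0.068 -0.223  1.28   0.     0.708]
```

```bash
python3 -m jog '{"linear":[[0.02,-0.15,-0.01],[0.03,-0.3,-0.02],[0.037,-0.45,-0.03],[0.08,-0.6,-0.04],[0.13,-0.72,-0.05],[0.17,-0.82,-0.05],[0.2,-0.9,-0.05],[0.2,-0.9,-0.05]],"rot":[[0,0,-0.025],[0,0,-0.05],[0,0,-0.08],[0,0,-0.11],[0,0,-0.14],[0,0,-0.17],[0,0,-0.2],[0,0,-0.22]],"jaw":[0,0,0,0,0,0,0,0]}'; python3 g.py .43 .16 .27 342
python3 - <<'E'
from bench import bot
import cv2
cv2.imwrite('pics/w3.png',bot.camera('wrist'))
E
```

```text
time_s: 4.55
tcp_pos: [0.4194, 0.116, 0.2668]
orientation: [-0.0, 0.749, 0.663, -0.0]
contact_force: [-0.1, -1.1, -1.3]
width: 0.248
(array([0.41944003, 0.11600912, 0.26681013]), np.float64(-97.01582154383749), array([ 9.41703613e-04, -2.53511095e-04,  9.99999524e-01]))
(array([ 0.1124,  0.0128, -0.008 ]), array([-1.000e-04, -1.000e-04, -2.195e-01])) [ 0.076  0.058 -0.184  1.33   0.     0.199]
```

View pics/w3.png

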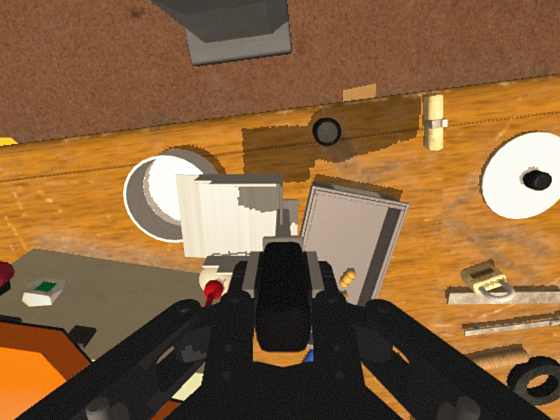

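Run:
```python
from bench import bot
from h import *
import cv2
np.set_printoptions(precision=4,suppress=True)
w=bot.calibration('wrist')
im=cv2.imread('pics/w3.png')
print('knob',pl(w,538,180,.035),'disc L/R/T/B',pl(w,482,180,.01))
print('near corners',pl(w,315,182,.045),pl(w,408,205,.045))
print('loupe',pl(w,327,131,.03),'tin',pl(w,170,193,.05))
im2=np.hstack([cv2.resize(im[110:260,110:230],None,fx=3,fy=3),cv2.resize(im[110:260,470:560],None,fx=3,fy=3)])
cv2.imwrite('pics/w3c.png',im2)
```

```text
knob [0.4619 0.426  0.035 ] disc L/R/T/B [0.462  0.3741 0.01  ]
near corners [0.4295 0.1535 0.045 ] [0.4718 0.2642 0.045 ]
loupe [0.3735 0.1739 0.03  ] tin [ 0.4212 -0.0194  0.05  ]
```

View pics/w3c.png

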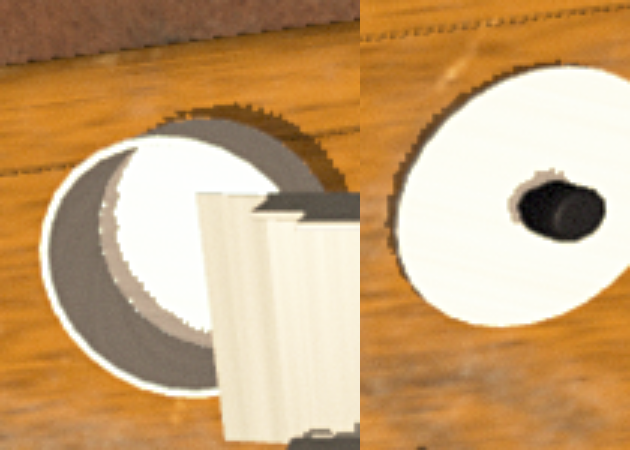

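```bash
python3 -m jog '{"linear":[[0.03,0.01,-0.008],[0.06,0.0128,-0.008],[0.09,0.0128,-0.008],[0.1124,0.0128,-0.008],[0.1124,0.0128,-0.008],[0.1124,0.0128,-0.008],[0.1124,0.0128,-0.008],[0.1124,0.0128,-0.008]],"rot":[[0,0,-0.028],[0,0,-0.056],[0,0,-0.084],[0,0,-0.112],[0,0,-0.14],[0,0,-0.168],[0,0,-0.196],[0,0,-0.2195]],"jaw":[0,0,0,0,0,0,0,0]}'; python3 g.py .43 .16 .27 342
python3 - <<'E'
from bench import bot
import cv2
cv2.imwrite('pics/w4.png',bot.camera('wrist'))
cv2.imwrite('pics/sc4.png',bot.camera('scene'))
E
```

```text
time_s: 5.6
tcp_pos: [0.43, 0.1576, 0.2703]
orientation: [-0.0, 0.159, 0.987, -0.0]
contact_force: [-1.2, 0.0, -1.1]
width: 0.244
(array([0.4300375 , 0.15758195, 0.27033275]), np.float64(-18.34081968951604), array([5.08881829e-04, 1.25235432e-04, 9.99999863e-01]))
(array([0.002 , 0.0057, 0.0008]), array([-0.    , -0.0001, -0.0009])) [ 0.168  0.096 -0.133  1.343 -0.    -1.083]
```

View pics/w4.png

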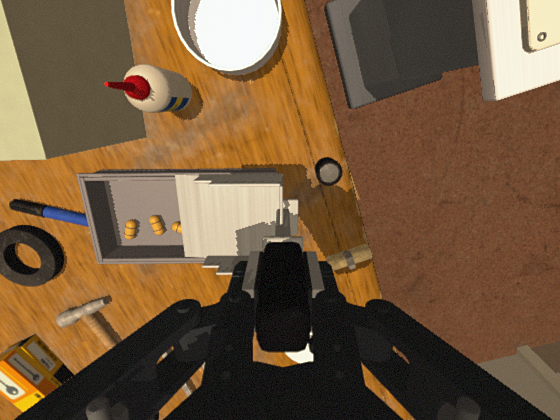

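View pics/sc4.png

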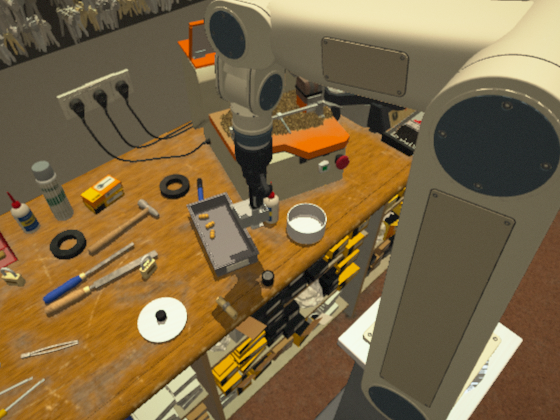

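Run:
```python
import cv2
im=cv2.imread('pics/w4.png')
cv2.imwrite('pics/w4c.png',cv2.resize(im[160:275,70:230],None,fx=5,fy=5,interpolation=cv2.INTER_CUBIC))
```

```text
(no output)
```

View pics/w4c.png

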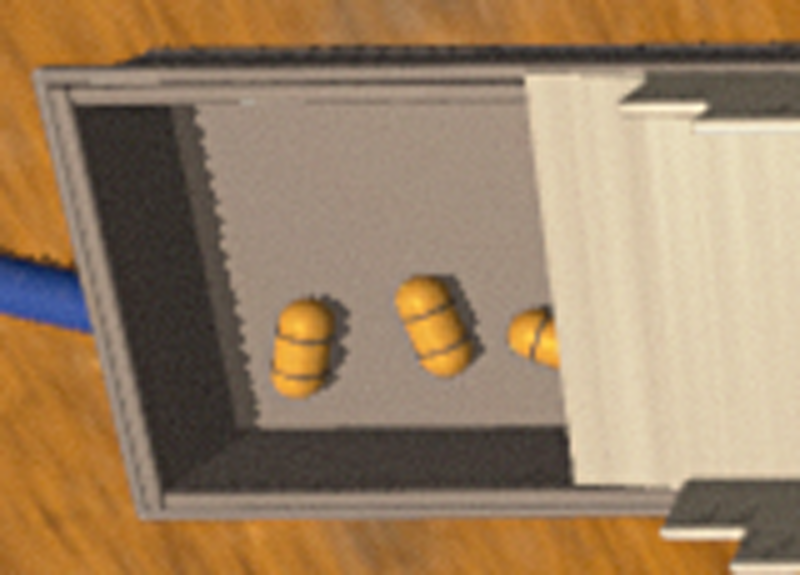

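Run:
```python
from bench import bot
from h import *
np.set_printoptions(precision=4,suppress=True)
w=bot.calibration('wrist')
P=lambda x,y,z:pl(w,70+x/5,160+y/5,z)
FR=P(37,70,.045);FL=P(145,517,.045);print('FR',FR,'FL',FL,np.linalg.norm(FR-FL))
fr=P(174,107,.005);fl=P(238,428,.005);print(fr,fl,np.linalg.norm(fr-fl))
NR=pl(w,280,173,.045);print('NR',NR,np.linalg.norm(NR-FR))
d=FR-NR;print('yaw along',np.degrees(np.arctan2(d[1],d[0])),'across',np.degrees(np.arctan2((FL-FR)[1],(FL-FR)[0]))-90)
yaw=np.arctan2(d[1],d[0])
for yaw in (yaw,np.radians(-18.0)):
  X=np.array([np.cos(yaw),np.sin(yaw),0]);Y=np.array([-X[1],X[0],0])
  far=(FR+FL)/2;C=far-X*.1175;C[2]=.005;print('C',C,'floor far mid in bin',X@((fr+fl)/2-C),Y@((fr+fl)/2-C))
  for b in((303,347),(434,326),(540,338)):
    q=P(*b,.012)-C;print(q@X,q@Y)
n=P(525,75,.17);n2=P(577,485,.17);print('nose',n,n2,(n+n2)/2)
print(pl(w,227,10,.05))
```

```text
FR [0.6619 0.0769 0.045 ] FL [0.6989 0.1922 0.045 ] 0.12104038521828442
[0.6619 0.0973 0.005 ] [0.6923 0.188  0.005 ] 0.09558489159169138
NR [0.432  0.1527 0.045 ] 0.2419796257867438
yaw along -18.250911870833804 across -17.80239918910266
C [0.5688 0.1714 0.005 ] floor far mid in bin 0.11190520291293427 0.006668513220287994
0.08510580741923111 0.02604605421230355
0.047706742785438266 0.01990356748606387
0.01874774846610095 0.023664481867800274
C [0.5686 0.1709 0.005 ] floor far mid in bin 0.11193445947560968 0.006692950148175629
0.0852201795552733 0.02618766589534859
0.04779457420843212 0.020209016960418873
0.018852327460087286 0.024096713210395918
nose [0.4989 0.102  0.17  ] [0.521  0.1693 0.17  ] [0.5099 0.1356 0.17  ]
[ 0.4286 -0.0218  0.05  ]
```

```bash
python3 g.py .4772 .2139 .165 -18.1
```

```text
(array([0.43006698, 0.15763052, 0.27035937]), np.float64(-18.517909198487292), array([4.39133445e-04, 6.90322166e-05, 9.99999901e-01]))
(array([-0.0672,  0.1709,  0.2633]), array([-0.    , -0.0001, -0.0012])) [ 0.168  0.096 -0.133  1.343  0.    -1.08 ]
```

```bash
python3 -m jog '{"linear":[[-0.04,0.09,0.06],[-0.067,0.171,0.13],[-0.067,0.171,0.2633],[-0.067,0.171,0.2633],[-0.067,0.171,0.2633]],"rot":[[0,0,-0.001],[0,0,-0.001],[0,0,-0.001],[0,0,-0.001],[0,0,-0.001]],"jaw":[0,0,0,0,0]}'; python3 g.py .4772 .2139 .165 -18.1
python3 - <<'E'
from bench import bot
import cv2
cv2.imwrite('pics/w5.png',bot.camera('wrist'))
a=bot.camera('scene')[170:310,160:330]
cv2.imwrite('pics/sc5.png',cv2.resize(a,None,fx=4,fy=4,interpolation=cv2.INTER_CUBIC))
E
```

```text
time_s: 6.32
tcp_pos: [0.4779, 0.2142, 0.1669]
orientation: [0.001, 0.159, 0.987, 0.0]
contact_force: [0.6, -0.6, -1.5]
width: 0.245
(array([0.47790633, 0.21421248, 0.16689233]), np.float64(-18.257066340945595), array([-1.39909067e-03, -3.41266956e-04,  9.99998963e-01]))
(array([ 0.0014, -0.0013,  0.0047]), array([ 0.0001,  0.0002, -0.0004])) [ 0.261  0.252 -0.204  1.113 -0.    -0.991]
```

View pics/w5.png

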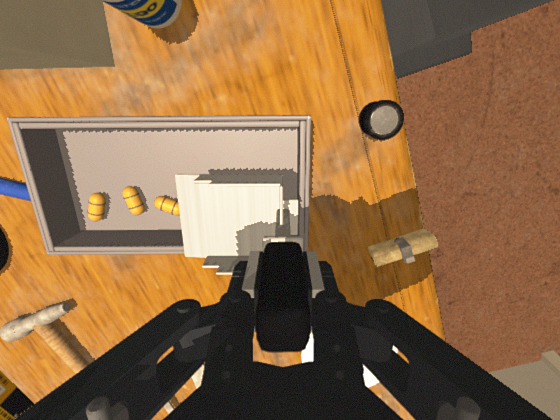

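View pics/sc5.png

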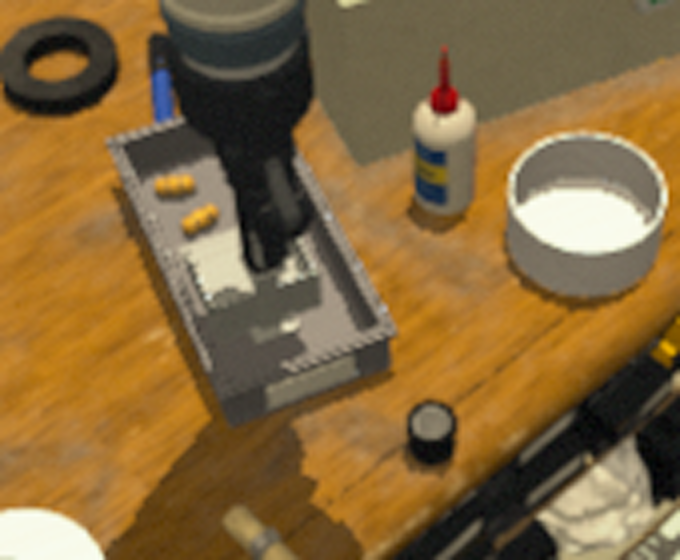

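Run:
```python
import cv2
im=cv2.imread('pics/w5.png')
cv2.imwrite('pics/w5c.png',cv2.resize(im[105:285,0:320],None,fx=2.5,fy=2.5,interpolation=cv2.INTER_CUBIC))
```

```text
(no output)
```

View pics/w5c.png

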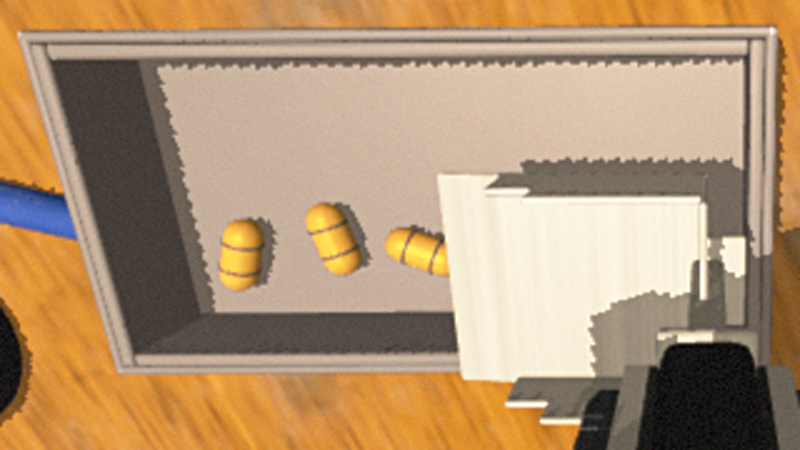

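Run:
```python
from bench import bot
from h import *
from g import cur
np.set_printoptions(precision=4,suppress=True)
w=bot.calibration('wrist');t,ph,z=cur();print(t,ph)
P=lambda x,y,z:pl(w,x/2.5,105+y/2.5,z)
FR=P(19,32,.045);NR=P(777,27,.045);FL=P(121,374,.045)
print(FR,NR,FL,'len',np.linalg.norm(FR-NR),'wid',np.linalg.norm(FR-FL))
d=FR-NR;yaw=np.arctan2(d[1],d[0]);print(np.degrees(yaw),np.degrees(np.arctan2((FL-FR)[1],(FL-FR)[0]))-90)
X=np.array([np.cos(yaw),np.sin(yaw),0]);Y=np.array([-X[1],X[0],0])
C=(NR+FL)/2;C[2]=.005;print('C',C)
B=lambda p:((p-C)@X,(p-C)@Y)
for b in((242,255),(333,240)):print(B(P(*b,.012)))
print('b3 far end',B(P(388,246,.012)))
h=t[2]-.1
for b in((438,175),(463,380)):print('nose',B(P(*b,h)), P(*b,h))
print('tcp',B(t))
print('floor corner FL?',B(P(203,313,.005)),B(P(137,60,.005)))
```

```text
[0.4784 0.2143 0.1675] -18.215873585170176
[0.6642 0.0776 0.045 ] [0.435  0.1515 0.045 ] [0.7014 0.1938 0.045 ] len 0.24079335167030858 wid 0.12202207560050567
-17.859202975344004 -17.74568086209034
C [0.5682 0.1726 0.005 ]
(np.float64(0.0873962653971065), np.float64(0.025964749867931815))
(np.float64(0.05008189724352513), np.float64(0.01988842611705216))
b3 far end (np.float64(0.028709516122658988), np.float64(0.022506342571071158))
nose (np.float64(-0.015402527246992759), np.float64(-0.019090400670847114)) [0.5477 0.1592 0.0675]
nose (np.float64(-0.01503834821253389), np.float64(0.05172102529452723)) [0.5698 0.2265 0.0675]
tcp (np.float64(-0.09828135228274741), np.float64(0.012115973313520888))
floor corner FL? (np.float64(0.113880165514408), np.float64(0.05406402481060145)) (np.float64(0.11508828039418761), np.float64(-0.04900597453375672))
```

```bash
python3 -m jog '{"linear":[[-0.01,0,0],[-0.01,0,0.08],[-0.01,0,0.14],[-0.01,0,0.153],[-0.01,0,0.153]],"rot":[[0,0,-0.0008],[0,0,-0.0008],[0,0,-0.0008],[0,0,-0.0008],[0,0,-0.0008]],"jaw":[0,0,0,0,0]}'; python3 g.py .4772 .2139 .105 -17.9
python3 - <<'E'
from bench import bot
import cv2
cv2.imwrite('pics/w6.png',bot.camera('wrist'))
E
```

```text
time_s: 7.05
tcp_pos: [0.4817, 0.213, 0.1053]
orientation: [0.001, 0.155, 0.988, 0.0]
contact_force: [-0.1, -0.2, -0.7]
width: 0.241
(array([0.48165881, 0.21301927, 0.10527974]), np.float64(-17.849470602525578), array([-1.50996357e-03, -3.40094762e-04,  9.99998802e-01]))
(array([ 0.0113, -0.0013,  0.0007]), array([0.0001, 0.0002, 0.0001])) [ 0.257  0.304 -0.301  0.964 -0.    -1.002]
```

View pics/w6.png

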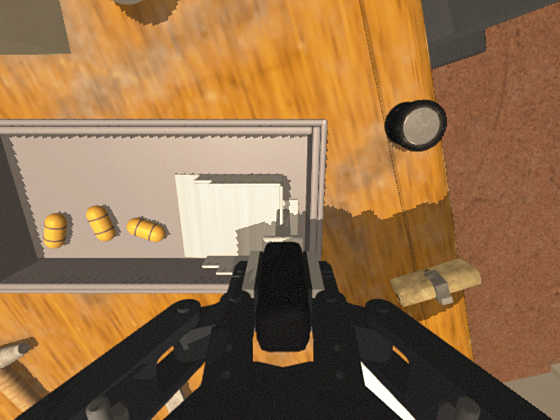

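```bash
python3 -m jog '{"linear":[[0,-0.004,0.004],[0,-0.004,0.004]],"rot":[[0,0,0],[0,0,0]],"jaw":[0,0]}'; python3 -c "
from bench import bot
import numpy as np
o=bot.observe();print(o['tcp_pos'],o['contact_force'],o['torque'])"
```

```text
time_s: 7.35
tcp_pos: [0.4819, 0.2127, 0.105]
orientation: [0.002, 0.155, 0.988, 0.002]
contact_force: [-2.5, 4.3, 15.4]
width: 0.246
[0.48186911 0.21271337 0.10495305] [-2.52623398  4.32894803 15.4075219 ] [ 0.96099073  1.00370511 -0.04640479]
```

```bash
python3 -m jog '{"linear":[[-0.025,0,0],[-0.05,0,0],[-0.075,0,0],[-0.1,0,0],[-0.125,0,0],[-0.15,0,0],[-0.175,0,0],[-0.2,0,0]],"rot":[[0,0,0],[0,0,0],[0,0,0],[0,0,0],[0,0,0],[0,0,0],[0,0,0],[0,0,0]],"jaw":[0,0,0,0,0,0,0,0]}'
python3 - <<'E'
from bench import bot
import cv2
cv2.imwrite('pics/w7.png',bot.camera('wrist'))
E
```

```text
time_s: 8.35
tcp_pos: [0.5563, 0.188, 0.1049]
orientation: [0.0, 0.154, 0.988, 0.001]
contact_force: [-12.3, 6.0, 27.6]
width: 0.247
```

View pics/w7.png

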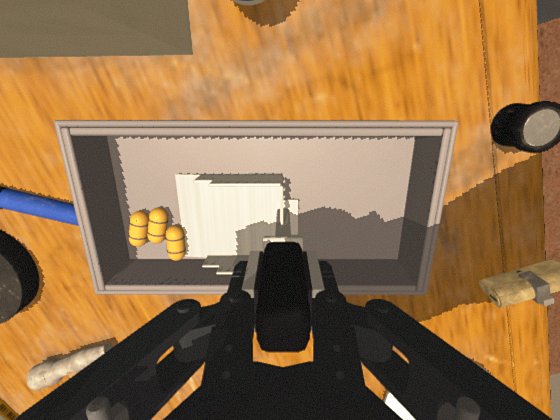

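```bash
python3 -m jog '{"linear":[[-0.01,0.005,-0.002],[-0.02,0.005,-0.002],[-0.03,0.005,-0.002],[-0.04,0.005,-0.002],[-0.05,0.005,-0.002],[-0.06,0.005,-0.002],[-0.07,0.005,-0.002],[-0.075,0.005,-0.002]],"rot":[[0,0,0],[0,0,0],[0,0,0],[0,0,0],[0,0,0],[0,0,0],[0,0,0],[0,0,0]],"jaw":[0,0,0,0,0,0,0,0]}'
python3 - <<'E'
from bench import bot
import cv2
cv2.imwrite('pics/w8.png',bot.camera('wrist'))
E
```

```text
time_s: 9.4
tcp_pos: [0.5857, 0.1805, 0.105]
orientation: [0.0, 0.155, 0.988, 0.001]
contact_force: [-9.1, 6.3, 17.9]
width: 0.25
```

View pics/w8.png

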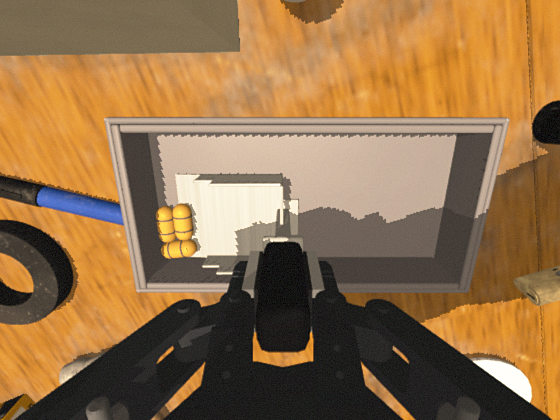

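```bash
python3 -m jog '{"linear":[[-0.008,0,0],[-0.016,0,0],[-0.024,0,0],[-0.032,0,0],[-0.04,0,0],[-0.04,0,0]],"rot":[[0,0,0],[0,0,0],[0,0,0],[0,0,0],[0,0,0],[0,0,0]],"jaw":[0,0,0,0,0,0]}'
python3 - <<'E'
from bench import bot
import cv2
cv2.imwrite('pics/w9.png',cv2.resize(bot.camera('wrist')[100:300,80:330],None,fx=3,fy=3))
E
```

```text
time_s: 10.2
tcp_pos: [0.6012, 0.1756, 0.105]
orientation: [0.0, 0.155, 0.988, 0.001]
contact_force: [-5.5, 3.3, 10.7]
width: 0.244
```

View pics/w9.png

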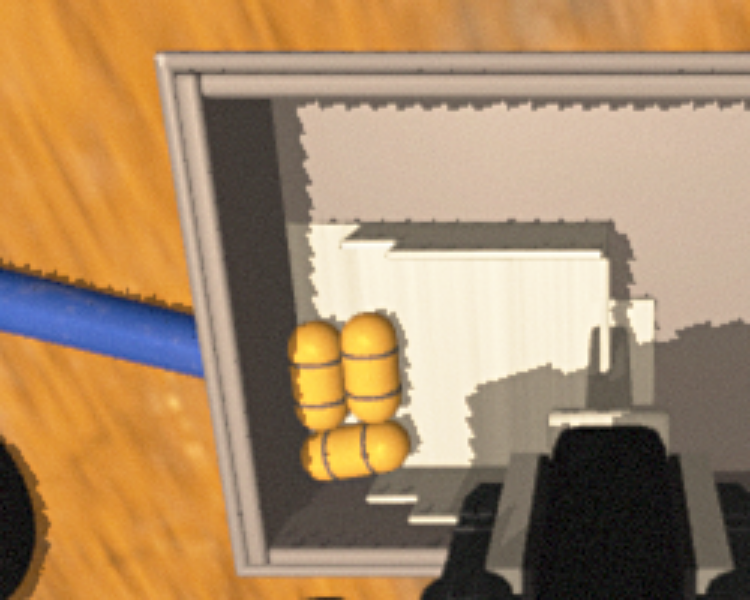

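```bash
python3 -m jog '{"linear":[[-0.005,0,0],[-0.01,0,0],[-0.01,0,0]],"rot":[[0,0,0],[0,0,0],[0,0,0]],"jaw":[0,0,0]}'; python3 g.py .6 .175 .105 -17.9
```

```text
time_s: 10.62
tcp_pos: [0.602, 0.1753, 0.1053]
orientation: [-0.002, 0.154, 0.988, 0.001]
contact_force: [-19.8, 6.7, 20.2]
width: 0.249
(array([0.60202399, 0.17530152, 0.1053353 ]), np.float64(-17.739867979870088), array([ 0.0039683 , -0.00333212,  0.99998657]))
(array([ 0.0046, -0.0023,  0.0009]), array([ 0.0003, -0.0008,  0.0004])) [ 0.148  0.461 -0.047  1.066  0.004 -1.113]
```

```bash
cat > tilt.py <<'E'
from g import *
t,R=R0();ph=-17.9
X=np.array([np.cos(np.radians(ph)),np.sin(np.radians(ph)),0])
n=np.array([.602,.1753,.105])+X*(.082-.0015);n[2]=0
for th in (5,10,15,20,22):
    zn=.006+.094*np.sin(np.radians(th))
    p=nose([n[0],n[1],zn],ph,-th); print(th,p.round(4),*go(p,ph,-th))
E
python3 tilt.py
```

```text
5 [0.5926 0.1783 0.1067] [ 0.0248  0.0001 -0.0032] [ 0.0003 -0.0147  0.0004]
10 [0.5852 0.1807 0.1066] [ 0.0441  0.0001 -0.0029] [ 0.0003 -0.0285  0.0004]
15 [0.5786 0.1829 0.1057] [ 0.0615  0.0002 -0.0006] [ 0.0004 -0.0424  0.0004]
20 [0.5727 0.1848 0.1041] [0.0769 0.0002 0.0035] [ 0.0004 -0.0563  0.0004]
22 [0.5706 0.1854 0.1032] [0.0825 0.0002 0.0057] [ 0.0004 -0.0619  0.0004]
```

```bash
python3 -m jog '{"linear":[[0.01,0,-0.002],[0.0248,0,-0.0035],[0.0441,0,-0.0035],[0.0615,0,-0.002],[0.0769,0,0.002],[0.0825,0,0.004],[0.0825,0,0.004]],"rot":[[0,-0.005,0],[0,-0.0147,0],[0,-0.0285,0],[0,-0.0424,0],[0,-0.0563,0],[0,-0.0619,0],[0,-0.0619,0]],"jaw":[0,0,0,0,0,0,0]}'
python3 - <<'E'
from bench import bot
import cv2
from g import cur
print(cur())
cv2.imwrite('pics/w10.png',cv2.resize(bot.camera('wrist')[100:300,80:330],None,fx=3,fy=3))
E
```

```text
time_s: 11.5
tcp_pos: [0.5714, 0.1846, 0.1019]
orientation: [0.19, 0.151, 0.97, -0.029]
contact_force: [-14.7, 5.0, 9.0]
width: 0.244
(array([0.57137975, 0.18459786, 0.10186493]), np.float64(-17.716010366428193), array([-0.35948829,  0.11460122,  0.9260857 ]))
```

View pics/w10.png

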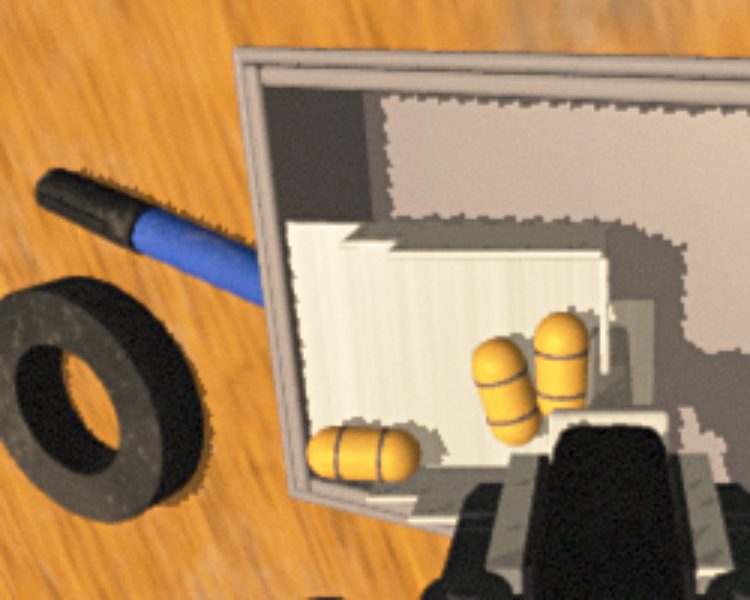

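Run:
```python
from g import *
t,R=R0();ph=-17.9
X=np.array([np.cos(np.radians(ph)),np.sin(np.radians(ph)),0])
n=np.array([.602,.1753,.105])+X*(.082-.0025);n[2]=0
for th in (24,28,30):
    zn=.010+.094*np.sin(np.radians(th))
    p=nose([n[0],n[1],zn],ph,-th); print(th,p.round(4),*go(p,ph,-th))
```

```text
24 [0.5677 0.1864 0.1062] [ 0.0055  0.0014 -0.014 ] [ 0.0002 -0.0052  0.0005]
28 [0.5641 0.1875 0.1039] [ 0.0164  0.0015 -0.0122] [ 0.0002 -0.0163  0.0005]
30 [0.5625 0.1881 0.1026] [ 0.0215  0.0015 -0.0107] [ 0.0003 -0.0219  0.0005]
```

```bash
python3 -m jog '{"linear":[[0.0055,0,-0.014],[0.0164,0,-0.0122],[0.0215,0,-0.0107],[0.0215,0,-0.0107]],"rot":[[0,-0.0052,0],[0,-0.0163,0],[0,-0.0219,0],[0,-0.0219,0]],"jaw":[0,0,0,0]}'
python3 - <<'E'
from bench import bot
import cv2
from g import cur
print(cur())
cv2.imwrite('pics/w11.png',cv2.resize(bot.camera('wrist')[100:300,80:330],None,fx=3,fy=3))
E
```

```text
time_s: 12.05
tcp_pos: [0.5639, 0.1868, 0.1022]
orientation: [0.257, 0.149, 0.954, -0.04]
contact_force: [-0.7, 0.5, -1.2]
width: 0.243
(array([0.56385192, 0.18680037, 0.10220453]), np.float64(-17.789825219181694), array([-0.47801464,  0.15372919,  0.86479439]))
```

View pics/w11.png

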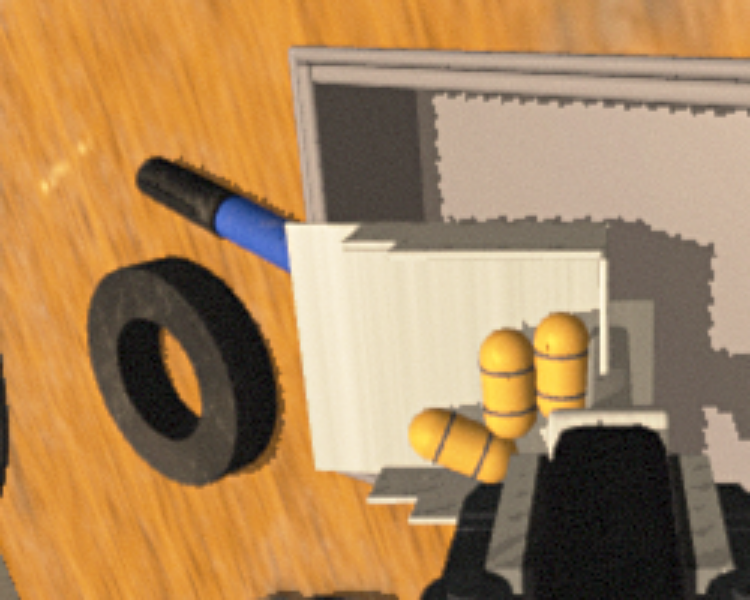

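```bash
python3 g.py .555 .19 .18 -18 -25; python3 g.py .53 .19 .32 -18 -20
```

```text
(array([0.5644266 , 0.18681163, 0.10252521]), np.float64(-17.81923599132307), array([-0.47815958,  0.15351927,  0.86475155]))
(array([-0.0758,  0.0004, -0.18  ]), array([0.0003, 0.0143, 0.0004])) [ 0.315  0.238 -0.554  0.339 -0.299 -1.012]
(array([0.5644266 , 0.18681163, 0.10252521]), np.float64(-17.81923599132307), array([-0.47815958,  0.15351927,  0.86475155]))
(array([-0.2001, -0.0187, -0.5125]), array([0.0002, 0.0282, 0.0005])) [ 0.315  0.238 -0.554  0.339 -0.299 -1.012]
```

```bash
python3 -m jog '{"linear":[[-0.019,0,-0.045],[-0.038,0,-0.09],[-0.057,0,-0.135],[-0.076,0,-0.18],[-0.107,-0.005,-0.26],[-0.138,-0.01,-0.34],[-0.17,-0.015,-0.43],[-0.2,-0.0187,-0.5125]],"rot":[[0,0,0],[0,0.005,0],[0,0.01,0],[0,0.0143,0],[0,0.018,0],[0,0.022,0],[0,0.025,0],[0,0.0282,0]],"jaw":[0,0,0,0,0,0,0,0]}'
python3 - <<'E'
from bench import bot
import cv2
from g import *
print(cur())
cv2.imwrite('pics/w12.png',bot.camera('wrist'))
for a in([.50,.15,.32],-50,-20),([.465,.09,.30],-110,-18),([.467,.081,.25],-110,-15): print(go(*a))
E
```

```text
time_s: 13.1
tcp_pos: [0.53, 0.1896, 0.3218]
orientation: [0.172, 0.153, 0.973, -0.027]
contact_force: [-0.9, 0.3, -3.1]
width: 0.248
(array([0.53003162, 0.1896402 , 0.32183525]), np.float64(-17.88812271814991), array([-0.32594245,  0.1042607 ,  0.93962292]))
(array([ 0.0458, -0.1187,  0.001 ]), array([0.0314, 0.0006, 0.0836]))
(array([ 0.0978, -0.2886,  0.0343]), array([0.0844, 0.0044, 0.2416]))
(array([ 0.1302, -0.309 ,  0.1555]), array([0.0781, 0.0108, 0.2438]))
```

View pics/w12.png

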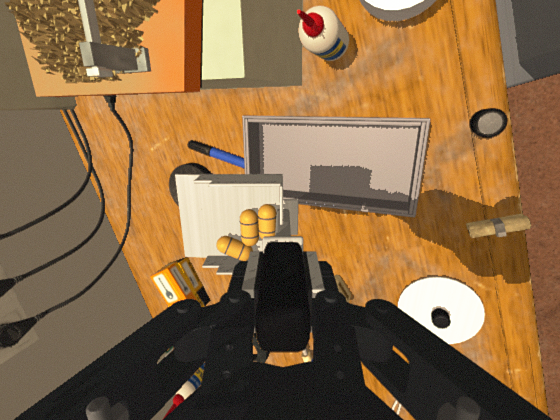

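```bash
python3 -m jog '{"linear":[[0.012,-0.035,0],[0.025,-0.07,0],[0.037,-0.1,0.001],[0.047,-0.13,0.003],[0.057,-0.16,0.008],[0.067,-0.195,0.014],[0.078,-0.23,0.02],[0.09,-0.265,0.028]],"rot":[[0.0095,0.0001,0.0265],[0.019,0.0002,0.053],[0.0285,0.0006,0.0795],[0.0385,0.001,0.106],[0.0485,0.002,0.1325],[0.0585,0.003,0.159],[0.068,0.003,0.186],[0.077,0.004,0.213]],"jaw":[0,0,0,0,0,0,0,0]}'
python3 - <<'E'
from bench import bot
import cv2
from g import *
print(cur())
cv2.imwrite('pics/w13.png',bot.camera('wrist'))
E
```

```text
time_s: 14.15
tcp_pos: [0.4694, 0.098, 0.2971]
orientation: [0.101, 0.753, 0.637, -0.129]
contact_force: [0.1, -0.5, -1.7]
width: 0.245
(array([0.46935405, 0.09795432, 0.29711281]), np.float64(-99.4852257356792), array([0.06561426, 0.31660902, 0.94628405]))
```

View pics/w13.png

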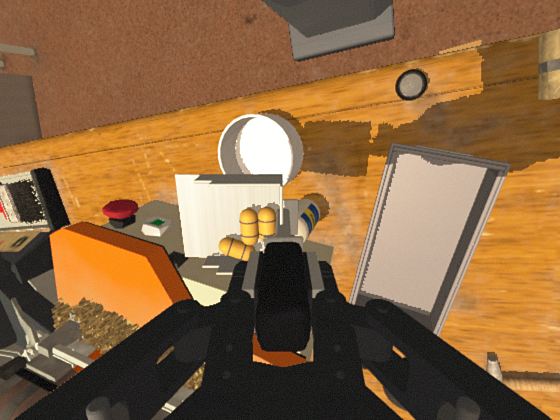

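Run:
```python
import cv2
im=cv2.imread('pics/w13.png')
cv2.imwrite('pics/w13c.png',cv2.resize(im[100:200,205:325],None,fx=6,fy=6,interpolation=cv2.INTER_CUBIC))
```

```text
(no output)
```

View pics/w13c.png

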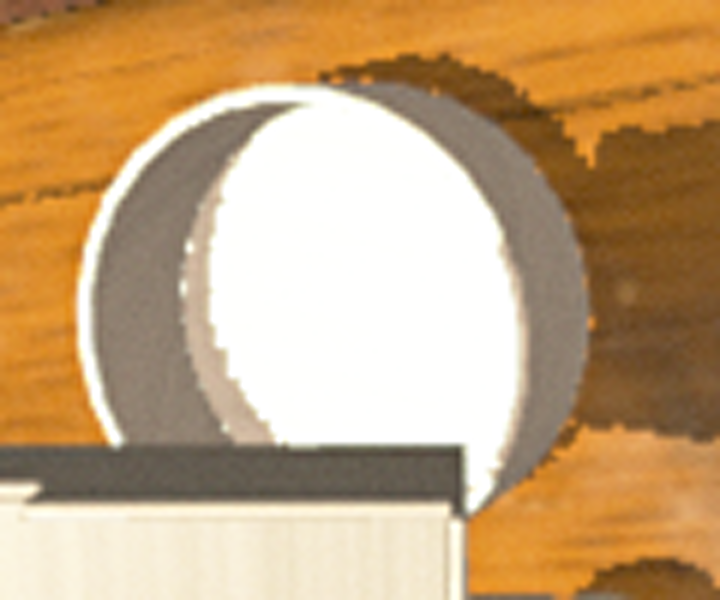

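Run:
```python
from bench import bot
from h import *
from scipy.optimize import least_squares
np.set_printoptions(precision=4,suppress=True)
w=bot.calibration('wrist')
P=np.array([pl(w,205+x/6,100+y/6,.05)[:2] for x,y in((80,300),(100,210),(150,140),(210,100),(280,85),(345,90),(442,143),(500,220),(525,300),(527,370),(507,470))])
r=least_squares(lambda q:np.hypot(*(P-q[:2]).T)-q[2],[.42,-.02,.055]);print(r.x,r.fun)
r=least_squares(lambda q:np.hypot(*(P-q[:2]).T)-.0545,[.42,-.02]);print(r.x)
```

```text
[ 0.4286 -0.0214  0.0546] [-0.      0.0001 -0.0002 -0.0001 -0.0002  0.0004  0.0005  0.0002 -0.0005
 -0.001   0.0009]
[ 0.4285 -0.0213]
```

```bash
cat > d.py <<'E'
from g import *
print(cur(), bot.observe()['joints'].round(2))
for ph,th,zn in((-110,-10,.13),(-110,0,.10),(-110,10,.09),(-110,20,.08),(-110,30,.075),(-110,40,.07),(-110,50,.068),(-110,58,.068)):
    p=nose([.432,-.006,zn],ph,th);print(th,p.round(3),*go(p,ph,th))
E
python3 d.py
```

```text
(array([0.46893772, 0.09671106, 0.29632363]), np.float64(-99.98921190027292), array([0.07003228, 0.31669041, 0.94594009])) [ 0.2   0.23  0.06  1.54 -0.3   0.4 ]
-10 [0.466 0.086 0.214] [ 0.0406 -0.0009  0.203 ] [0.0047 0.0249 0.0268]
0 [0.46  0.071 0.2  ] [ 0.0146 -0.0073  0.2497] [0.0024 0.0526 0.0272]
10 [0.454 0.054 0.203] [-0.0309 -0.0152  0.2582] [0.     0.0803 0.0275]
20 [0.447 0.034 0.202] [-0.0782 -0.0239  0.2764] [-0.0024  0.108   0.0276]
30 [0.439 0.014 0.203] [-0.1295 -0.0332  0.2925] [-0.0049  0.1357  0.0276]
40 [ 0.431 -0.007  0.199] [-0.1792 -0.0426  0.3184] [-0.0073  0.1634  0.0274]
50 [ 0.424 -0.028  0.195] [-0.228  -0.0519  0.3464] [-0.0099  0.1911  0.0271]
58 [ 0.418 -0.045  0.191] [-0.265  -0.0592  0.3712] [-0.0119  0.2133  0.0268]
```

```bash
python3 -m jog '{"linear":[[0.015,0,0.07],[0.03,-0.001,0.14],[0.0406,-0.001,0.203],[0.034,-0.003,0.22],[0.0146,-0.0073,0.2497],[0.0146,-0.0073,0.2497]],"rot":[[0.002,0.005,0.009],[0.004,0.01,0.018],[0.0047,0.0249,0.0268],[0.004,0.035,0.027],[0.0024,0.0526,0.0272],[0.0024,0.0526,0.0272]],"jaw":[0,0,0,0,0,0]}'; python3 d.py
python3 - <<'E'
from bench import bot
import cv2
cv2.imwrite('pics/w14.png',bot.camera('wrist'))
E
```

```text
time_s: 14.95
tcp_pos: [0.4604, 0.071, 0.2009]
orientation: [0.0, 0.815, 0.58, 0.001]
contact_force: [-0.6, -0.0, -2.6]
width: 0.251
(array([0.46036979, 0.07104341, 0.20088872]), np.float64(-109.16695643643162), array([-1.73365040e-03, -2.92301083e-05,  9.99998497e-01])) [-0.03  0.14 -0.26  1.17  0.    0.31]
-10 [0.466 0.086 0.214] [ 0.0401 -0.0001 -0.0334] [ 0.0005 -0.0279  0.0023]
0 [0.46  0.071 0.2  ] [-0.0002 -0.0008  0.0022] [ 0.0003 -0.0001  0.0023]
10 [0.454 0.054 0.203] [-0.0468 -0.0014 -0.0046] [0.0001 0.0277 0.0023]
20 [0.447 0.034 0.202] [-0.0981 -0.0022 -0.0029] [-0.0001  0.0555  0.0023]
30 [0.439 0.014 0.203] [-0.1527 -0.003  -0.0044] [-0.0004  0.0832  0.0023]
40 [ 0.431 -0.007  0.199] [-0.2089 -0.0038  0.0038] [-0.0006  0.111   0.0023]
50 [ 0.424 -0.028  0.195] [-0.265  -0.0046  0.0143] [-0.0008  0.1388  0.0023]
58 [ 0.418 -0.045  0.191] [-0.3086 -0.0053  0.0257] [-0.0009  0.161   0.0022]
```

View pics/w14.png

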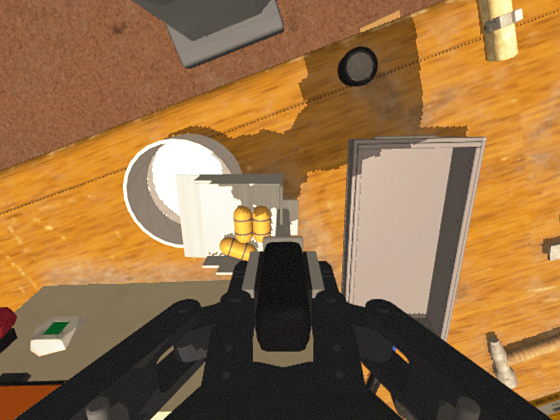

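Run:
```python
from bench import bot
from h import *
np.set_printoptions(precision=4,suppress=True)
w=bot.calibration('wrist')
print(pl(w,178,175,.1015),pl(w,185,258,.1015),pl(w,183.5,191,.05))
for z,p in((.05,(.427,-.02)),(.1,(.432,-.006))):print(proj(w,[*p,z]))
```

```text
[0.4053 0.0067 0.1015] [ 0.4721 -0.019   0.1015] [ 0.4266 -0.0166  0.05  ]
[180.4783 192.5034]
[178.8426 210.4699]
```

```bash
python3 -m jog '{"linear":[[-0.0468,-0.006,-0.0046],[-0.0981,-0.008,-0.0029],[-0.1527,-0.01,-0.0044],[-0.2089,-0.011,0.0038],[-0.265,-0.012,0.0143],[-0.265,-0.012,0.0143],[-0.265,-0.012,0.0143]],"rot":[[0,0.0277,0.001],[0,0.0555,0.001],[0,0.0832,0.001],[0,0.111,0.001],[0,0.1388,0.001],[0,0.1388,0.001],[0,0.1388,0.001]],"jaw":[0,0,0,0,0,0,0]}'; python3 d.py
python3 - <<'E'
from bench import bot
import cv2
a=cv2.resize(bot.camera('scene')[120:280,200:360],None,fx=3,fy=3)
b=cv2.resize(bot.camera('side')[150:280,220:360],None,fx=3,fy=3)
cv2.imwrite('pics/sc15.png',a);cv2.imwrite('pics/si15.png',b);cv2.imwrite('pics/w15.png',bot.camera('wrist'))
E
```

```text
time_s: 15.88
tcp_pos: [0.4217, -0.0263, 0.1946]
orientation: [-0.245, 0.74, 0.524, 0.343]
contact_force: [0.5, -0.6, -1.4]
width: 0.244
(array([ 0.42170227, -0.02633484,  0.19459663]), np.float64(-109.60211870732007), array([-0.25172709, -0.72171128,  0.64479943])) [-0.77  0.23 -0.47  1.33  0.77 -0.62]
-10 [0.466 0.086 0.214] [0.2322 0.0099 0.199 ] [-0.0011 -0.1662  0.0015]
0 [0.46  0.071 0.2  ] [0.179  0.0096 0.1911] [-0.0012 -0.1385  0.0014]
10 [0.454 0.054 0.203] [0.1542 0.0091 0.1512] [-0.0013 -0.1107  0.0013]
20 [0.447 0.034 0.202] [0.1197 0.0085 0.1131] [-0.0014 -0.0829  0.0011]
30 [0.439 0.014 0.203] [0.0856 0.0079 0.0704] [-0.0015 -0.0551  0.001 ]
40 [ 0.431 -0.007  0.199] [0.0431 0.0073 0.0328] [-0.0016 -0.0274  0.0009]
50 [ 0.424 -0.028  0.195] [-0.0011  0.0068 -0.0033] [-0.0016  0.0004  0.0007]
58 [ 0.418 -0.045  0.191] [-0.038   0.0063 -0.0293] [-0.0017  0.0226  0.0006]
```

View pics/sc15.png

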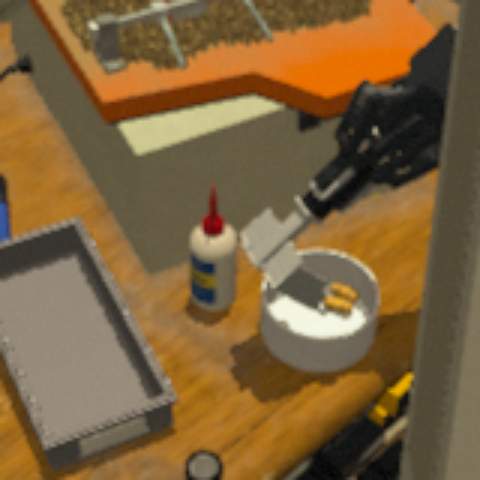

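View pics/w15.png

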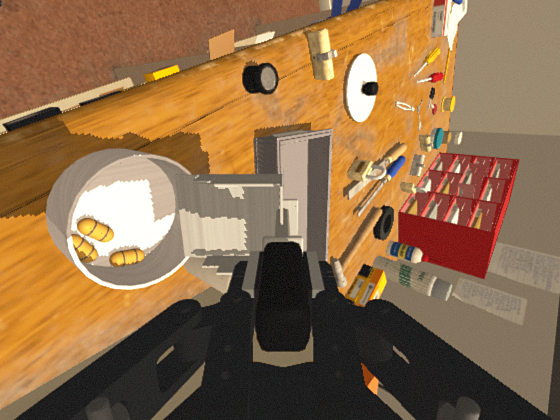

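Run:
```python
from g import *
for a in([.434,0,.23],-110,35),([.44,.03,.26],-105,15),([.45,.075,.28],-95,0),([.46,.1,.28],-75,0): print(*go(*a))
```

```text
[ 0.1108  0.0089 -0.0029] [-0.0015 -0.0413  0.0015]
[ 0.217  -0.0017  0.0067] [ 0.0064 -0.0968 -0.0102]
[ 0.329  -0.0152  0.062 ] [ 0.0171 -0.1378 -0.0371]
[ 0.3723 -0.0122  0.1134] [ 0.0413 -0.1343 -0.089 ]
```

```bash
python3 -m jog '{"linear":[[0.055,0.004,-0.01],[0.1108,0.0089,-0.003],[0.16,0.004,0.002],[0.217,-0.0017,0.0067],[0.27,-0.009,0.03],[0.329,-0.0152,0.062],[0.35,-0.014,0.09],[0.3723,-0.0122,0.1134]],"rot":[[-0.0007,-0.02,0.0007],[-0.0015,-0.0413,0.0015],[0.0025,-0.069,-0.004],[0.0064,-0.0968,-0.0102],[0.012,-0.118,-0.024],[0.0171,-0.1378,-0.0371],[0.029,-0.136,-0.063],[0.0413,-0.1343,-0.089]],"jaw":[0,0,0,0,0,0,0,0]}'
python3 - <<'E'
from g import *
print(cur(),bot.observe()['joints'].round(2))
for a in([.478,.15,.25],-45,0),([.525,.187,.19],-18,0): print(*go(*a))
E
```

```text
time_s: 17.02
tcp_pos: [0.4596, 0.1013, 0.2809]
orientation: [-0.0, 0.606, 0.795, 0.001]
contact_force: [-1.0, 0.1, -1.0]
width: 0.25
(array([0.45962968, 0.10129675, 0.28085586]), np.float64(-74.61646316919965), array([-0.00178003, -0.0023426 ,  0.99999567])) [ 0.04  0.11 -0.09  1.37  0.   -0.23]
[0.1051 0.0764 0.0775] [ 0.0004 -0.0002 -0.0823]
[0.1628 0.2139 0.2279] [ 5.000e-04 -1.000e-04 -1.573e-01]
```

```bash
python3 -m jog '{"linear":[[0.035,0.02,0.02],[0.07,0.05,0.05],[0.105,0.0764,0.0775],[0.125,0.12,0.1],[0.145,0.165,0.15],[0.1628,0.21,0.22],[0.1628,0.21,0.2279],[0.1628,0.21,0.2279]],"rot":[[0,0,-0.027],[0,0,-0.054],[0,0,-0.081],[0,0,-0.108],[0,0,-0.135],[0,0,-0.157],[0,0,-0.157],[0,0,-0.157]],"jaw":[0,0,0,0,0,0,0,0]}'
python3 - <<'E'
from g import *
import cv2
print(cur(),bot.observe()['joints'].round(2))
cv2.imwrite('pics/w16.png',bot.camera('wrist'))
for a in([.5265,.1844,.106],-18,0),: print(*go(*a))
E
```

```text
time_s: 18.02
tcp_pos: [0.524, 0.1839, 0.1897]
orientation: [-0.0, 0.163, 0.987, 0.001]
contact_force: [-0.1, 0.6, -1.4]
width: 0.245
(array([0.52400977, 0.18386766, 0.18967799]), np.float64(-18.725030722727748), array([-5.93040319e-06, -2.51952700e-03,  9.99996826e-01])) [ 0.19  0.29 -0.09  1.19  0.   -1.06]
[-0.0047  0.0031  0.2102] [ 0.0005 -0.     -0.002 ]
```

View pics/w16.png

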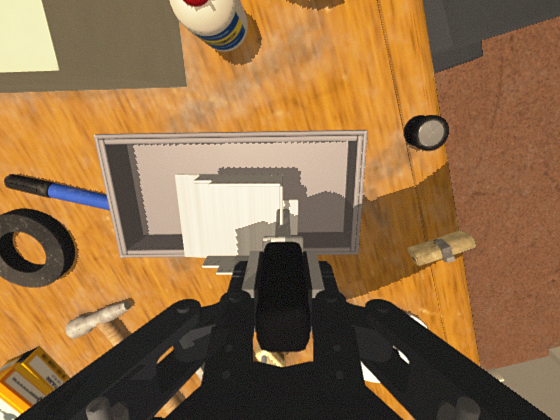

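```bash
python3 -m jog '{"linear":[[-0.0047,0,0.07],[-0.0047,0,0.14],[-0.0047,0,0.2],[-0.0047,0,0.2125],[-0.0047,0,0.2135]],"rot":[[0.0005,0,-0.002],[0.0005,0,-0.002],[0.0005,0,-0.002],[0.0005,0,-0.002],[0.0005,0,-0.002]],"jaw":[0,0,0,0,0]}'; python3 -c "
from g import *
print(cur(),bot.observe()['contact_force'])"
```

```text
time_s: 18.7
tcp_pos: [0.5266, 0.1826, 0.1051]
orientation: [0.0, 0.157, 0.988, -0.0]
contact_force: [0.1, -0.2, -1.1]
width: 0.244
(array([0.52656029, 0.18264877, 0.10509229]), np.float64(-18.02908541154681), array([-2.31704706e-04,  1.29946864e-04,  9.99999965e-01])) [ 0.14898406 -0.1857988  -1.06905594]
```

```bash
python3 -m jog '{"linear":[[0,0,0.003],[0,0,0.003],[0,0,0.003],[0,0,0.002],[0,0,0.002],[0,0,0.002]],"rot":[[0,0,0],[0,0,0],[0,0,0],[0,0,0],[0,0,0],[0,0,0]],"jaw":[0,0,0.6,0.8,0.9,1]}'; python3 -m jog '{"linear":[[0,0,-0.06],[0,0,-0.15],[0,0,-0.3],[0,0,-0.4],[0,0,-0.45],[0,0,-0.45]],"rot":[[0,0,0],[0,0,0],[0,0,0],[0,0,0],[0,0,0],[0,0,0]],"jaw":[1,1,1,1,1,1]}';  python3 - <<'E'
from g import *
import cv2
print(cur(),bot.observe()['joints'].round(2))
cv2.imwrite('pics/w17.png',bot.camera('wrist'))
t,R=R0()
for p,yaw in(([.44,.36,.27],0),):
  T=Ro.from_euler('z',yaw,degrees=True)*Ro.from_matrix(np.diag([-1,1,-1.]))
  print(R.inv().apply(np.array(p)-t)/.4)
E
```

```text
time_s: 19.45
tcp_pos: [0.5265, 0.1827, 0.1024]
orientation: [-0.001, 0.156, 0.988, -0.0]
contact_force: [-0.0, -0.2, 0.6]
width: 0.998
time_s: 20.2
tcp_pos: [0.5273, 0.1829, 0.2836]
orientation: [0.0, 0.156, 0.988, 0.0]
contact_force: [0.4, -0.0, -0.5]
width: 0.999
(array([0.52729211, 0.18289478, 0.28360715]), np.float64(-17.95637372811984), array([-7.83670961e-04, -9.09330216e-05,  9.99999689e-01])) [ 0.18  0.27  0.11  1.42 -0.   -1.07]
[0.3431044  0.35446587 0.03064007]
```

View pics/w17.png

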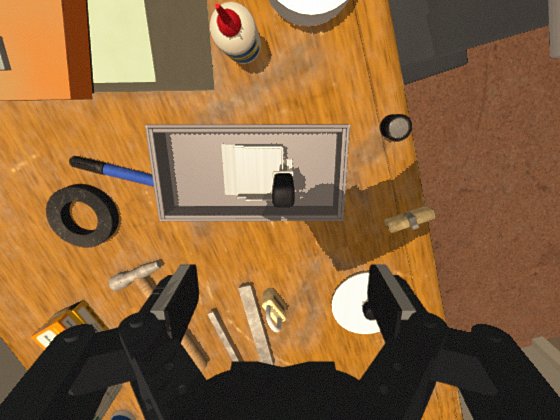

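```bash
python3 -c "
from g import *
print(go([.455,.41,.25],-18))"
```

```text
(array([0.3459, 0.485 , 0.0805]), array([-0.0001, -0.0002,  0.0001]))
```

```bash
python3 -m jog '{"linear":[[0.08,0.12,0.02],[0.16,0.24,0.04],[0.25,0.36,0.06],[0.346,0.485,0.08],[0.346,0.485,0.08],[0.346,0.485,0.08]],"rot":[[0,0,0],[0,0,0],[0,0,0],[0,0,0],[0,0,0],[0,0,0]],"jaw":[1,1,1,1,1,1]}';  python3 - <<'E'
from g import *
import cv2
print(cur(),bot.observe()['joints'].round(2))
cv2.imwrite('pics/w18.png',bot.camera('wrist'))
E
```

```text
time_s: 21.0
tcp_pos: [0.4544, 0.4099, 0.249]
orientation: [-0.002, 0.156, 0.988, -0.001]
contact_force: [-0.8, 0.0, -0.0]
width: 0.998
(array([0.45435905, 0.4099105 , 0.24899372]), np.float64(-17.893751560294778), array([0.0036898 , 0.0019793 , 0.99999123])) [ 0.6   0.37  0.18  1.39  0.   -0.66]
```

View pics/w18.png

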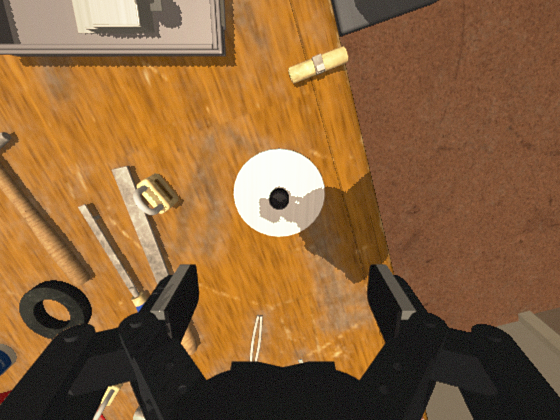

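Run:
```python
from g import *
from h import *
import cv2
im=cv2.imread('pics/w18.png');g=cv2.cvtColor(im,cv2.COLOR_BGR2GRAY)[145:240,230:330]
m=(g<45).astype('uint8');n,l,st,ce=cv2.connectedComponentsWithStats(m);i=1+np.argmax(st[1:,4]);print(st[i],ce[i]+[230,145])
w=bot.calibration('wrist')
p=pl(w,*(ce[i]+[230,145]),.030);print('knob',p)
m=(cv2.inRange(im,(170,170,170),(255,255,255)));cs=cv2.findContours(m,0,2)[0];c=max(cs,key=cv2.contourArea)
h=cv2.convexHull(c)[:,0];P=np.array([pl(w,*q,.01)[:2] for q in h.astype(float)])
(c0,r)=cv2.minEnclosingCircle(P.astype('float32'));print('disc',c0,r)
p[2]=.0255
print(go([.4630,.4290,.0255],-18),go([p[0],p[1],.0255],-18))
```

```text
[ 40  43  18  21 225] [278.46222222 198.71111111]
knob [0.46752718 0.43240046 0.03      ]
disc (0.4676398038864136, 0.4330994188785553) 0.05802568793296814
(array([-0.0055,  0.0544,  0.56  ]), array([-0.0004, -0.0004,  0.0001])) (array([-0.0136,  0.066 ,  0.5599]), array([-0.0004, -0.0004,  0.0001]))
```

```bash
python3 -m jog '{"linear":[[-0.0136,0.066,0.12],[-0.0136,0.066,0.25],[-0.0136,0.066,0.38],[-0.0136,0.066,0.48],[-0.0136,0.066,0.5425],[-0.0136,0.066,0.5425]],"rot":[[0,0,0],[0,0,0],[0,0,0],[0,0,0],[0,0,0],[0,0,0]],"jaw":[1,1,1,1,1,1]}'; python3 -c "
from g import *
print(cur(),bot.observe()['contact_force'])"
```

```text
time_s: 21.8
tcp_pos: [0.4676, 0.4312, 0.0317]
orientation: [-0.002, 0.157, 0.988, -0.002]
contact_force: [-0.3, 0.7, 0.2]
width: 0.998
(array([0.46764732, 0.43120985, 0.03174669]), np.float64(-18.08390072137441), array([0.00487772, 0.00268986, 0.99998449])) [-0.30551754  0.67598971  0.17239142]
```

Run:
```python
from bench import bot
import cv2
cv2.imwrite('pics/w19.png',bot.camera('wrist'))
```

```text
(no output)
```

View pics/w19.png

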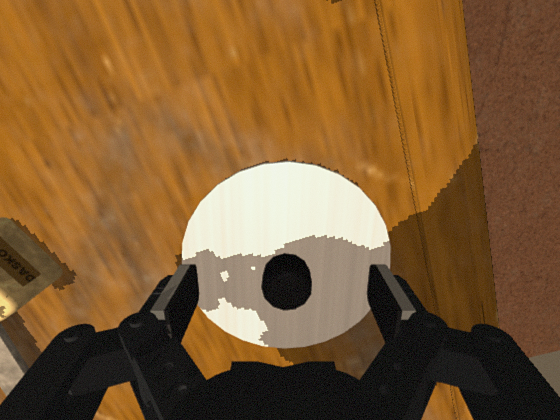

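```bash
python3 -m jog '{"linear":[[0,0,0],[0,0,0],[0,0,0],[0,0,0],[0,0,0],[0,0,0]],"rot":[[0,0,0],[0,0,0],[0,0,0],[0,0,0],[0,0,0],[0,0,0]],"jaw":[0,0,0,0,0,0]}' 60; python3 -m jog '{"linear":[[0,0,-0.03],[0,0,-0.12],[0,0,-0.25],[0,0,-0.4],[0,0,-0.55],[0,0,-0.6],[0,0,-0.6]],"rot":[[0,0,0],[0,0,0],[0,0,0],[0,0,0],[0,0,0],[0,0,0],[0,0,0]],"jaw":[0,0,0,0,0,0,0]}'
python3 - <<'E'
from g import *
import cv2
print(cur(),bot.observe()['joints'].round(2))
cv2.imwrite('pics/w20.png',bot.camera('wrist'))
print(go([.40,.18,.27],-18),go([.40,.05,.27],-18))
E
```

```text
time_s: 22.6
tcp_pos: [0.468, 0.4336, 0.0344]
orientation: [-0.0, 0.156, 0.988, 0.0]
contact_force: [-0.7, -1.4, 5.9]
width: 0.262
time_s: 23.48
tcp_pos: [0.4684, 0.4337, 0.2756]
orientation: [0.0, 0.156, 0.988, 0.001]
contact_force: [-0.1, -0.2, -1.8]
width: 0.258
(array([0.46843425, 0.43372909, 0.27562525]), np.float64(-17.945021593891397), array([-0.00114378, -0.0017268 ,  0.99999785])) [ 0.62  0.41  0.31  1.47  0.   -0.64]
(array([-0.0333, -0.6552,  0.0094]), array([-0.    , -0.0002,  0.0001])) (array([-0.1334, -0.9644,  0.0094]), array([-0.    , -0.0002,  0.0001]))
```

View pics/w20.png

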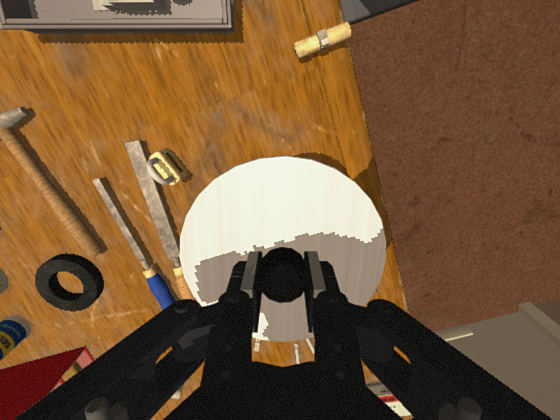

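```bash
python3 -c "
from g import *
print(go([.467,.104,.25],-18))"
```

```text
(array([-0.2512, -0.7843,  0.0592]), array([-0.    , -0.0002,  0.0001]))
```

```bash
python3 -m jog '{"linear":[[-0.035,-0.11,0.01],[-0.07,-0.22,0.02],[-0.105,-0.33,0.03],[-0.14,-0.44,0.04],[-0.18,-0.56,0.05],[-0.215,-0.67,0.059],[-0.251,-0.784,0.059],[-0.251,-0.784,0.059]],"rot":[[0,0,0],[0,0,0],[0,0,0],[0,0,0],[0,0,0],[0,0,0],[0,0,0],[0,0,0]],"jaw":[0,0,0,0,0,0,0,0]}'
python3 - <<'E'
from g import *
import cv2
print(cur(),bot.observe()['joints'].round(2))
cv2.imwrite('pics/w21.png',bot.camera('wrist'))
E
```

```text
time_s: 24.52
tcp_pos: [0.4662, 0.1016, 0.2485]
orientation: [-0.002, 0.158, 0.987, -0.001]
contact_force: [0.1, -0.0, -1.6]
width: 0.26
(array([0.46619785, 0.10158669, 0.24846152]), np.float64(-18.18152472694791), array([4.68478905e-03, 9.35031458e-04, 9.99988589e-01])) [ 0.04  0.14 -0.14  1.3  -0.   -1.21]
```

View pics/w21.png

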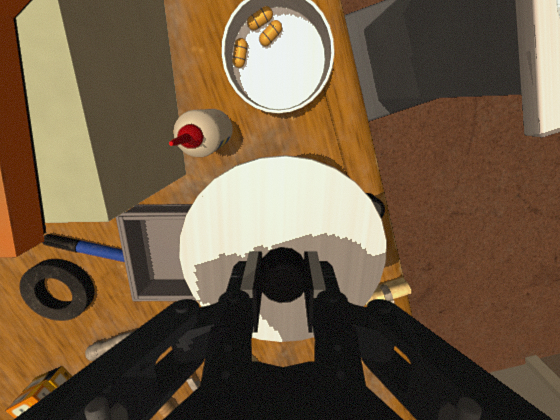

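Run:
```python
import cv2
im=cv2.imread('pics/w21.png')
cv2.imwrite('pics/w21c.png',cv2.resize(im[0:125,210:345],None,fx=5,fy=5,interpolation=cv2.INTER_CUBIC))
```

```text
(no output)
```

View pics/w21c.png

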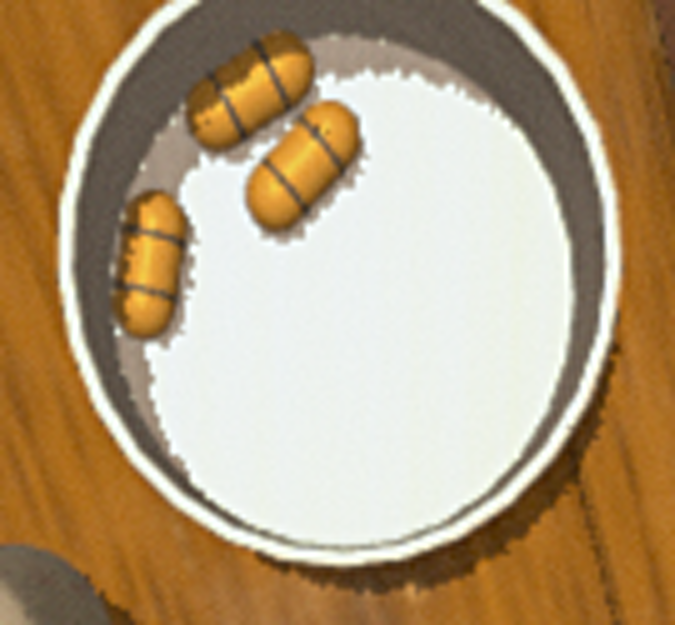

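Run:
```python
from g import *
from h import *
import cv2
from scipy.optimize import least_squares
np.set_printoptions(precision=4,suppress=True)
w=bot.calibration('wrist');t,ph,_=cur();print(t,ph)
P=np.array([pl(w,210+x/5,y/5,.05)[:2] for x,y in((180,0),(115,80),(75,160),(59,240),(66,320),(93,400),(140,470),(210,530),(290,560),(370,562),(450,540),(530,485),(590,390),(620,290),(616,190),(585,100),(545,40),(510,5))])
r=least_squares(lambda q:np.hypot(*(P-q[:2]).T)-q[2],[.42,-.02,.055]);print('tin',r.x,abs(r.fun).max());tin=r.x[:2]
# cover in hand, far disc edge points
zc=t[2]-.0344+.010
Q=[]
im=cv2.imread('pics/w21.png');m=cv2.inRange(im,(175,185,185),(255,255,255));m[:150]=0;m[:,:170]=0;m[:,395:]=0
c=max(cv2.findContours(m,0,1)[0],key=cv2.contourArea)[:,0]
c=c[(c[:,1]<228)];h=cv2.convexHull(c)[:,0]
Q=np.array([pl(w,*q,zc)[:2] for q in h.astype(float)])
r2=least_squares(lambda q:np.hypot(*(Q-q[:2]).T)-.058,t[:2]);print('cover',r2.x,abs(r2.fun).max(), r2.x-t[:2])
r3=least_squares(lambda q:np.hypot(*(Q-q[:2]).T)-q[2],[*t[:2],.058]);print(r3.x)
kt=pl(w,285.5,273,t[2]-.0344+.032);print('knob?',kt)
```

```text
[0.4663 0.1029 0.2487] -18.122092085656302
tin [ 0.4302 -0.0199  0.0544] 0.001018503115726814
cover [0.4668 0.1028] 0.0008996664599058846 [ 0.0005 -0.0001]
[0.4664 0.1017 0.0571]
knob? [0.4638 0.0982 0.2463]
```

```bash
python3 -c "
from g import *
print(go([.430,-.020,.25],-18),go([.430,-.020,.095],-18))"
```

```text
(array([-0.0092, -0.3202, -0.0029]), array([-0.0003, -0.0006, -0.0003])) (array([-0.0108, -0.3196,  0.3846]), array([-0.0003, -0.0006, -0.0003]))
```

```bash
python3 -m jog '{"linear":[[-0.003,-0.11,0],[-0.006,-0.22,0],[-0.009,-0.32,0.03],[-0.01,-0.32,0.15],[-0.0108,-0.32,0.28],[-0.0108,-0.32,0.36],[-0.0108,-0.32,0.375],[-0.0108,-0.32,0.375]],"rot":[[-0.0003,-0.0006,0],[-0.0003,-0.0006,0],[-0.0003,-0.0006,0],[-0.0003,-0.0006,0],[-0.0003,-0.0006,0],[-0.0003,-0.0006,0],[-0.0003,-0.0006,0],[-0.0003,-0.0006,0]],"jaw":[0,0,0,0,0,0,0,0]}'
python3 - <<'E'
from g import *
import cv2
print(cur(),bot.observe()['contact_force'])
a=cv2.resize(bot.camera('scene')[170:270,250:360],None,fx=4,fy=4,interpolation=2)
b=cv2.resize(bot.camera('side')[180:280,250:360],None,fx=4,fy=4,interpolation=2)
cv2.imwrite('pics/c22.png',cv2.resize(np.hstack([a,b]),(800,364)));cv2.imwrite('pics/w22.png',bot.camera('wrist'))
E
```

```text
time_s: 25.58
tcp_pos: [0.4316, -0.0185, 0.1003]
orientation: [0.001, 0.156, 0.988, 0.0]
contact_force: [0.7, -0.2, -0.7]
width: 0.259
(array([ 0.43158035, -0.01848571,  0.10033359]), np.float64(-17.899750006421186), array([-1.92201197e-03, -4.78940536e-04,  9.99998038e-01])) [ 0.72390957 -0.16471934 -0.7414706 ]
```

View pics/c22.png

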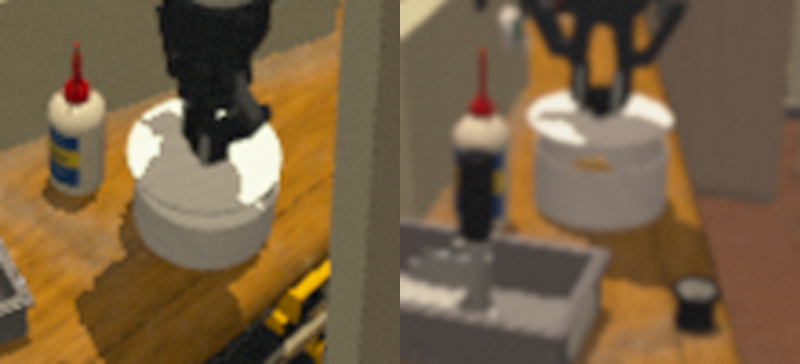

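View pics/w22.png

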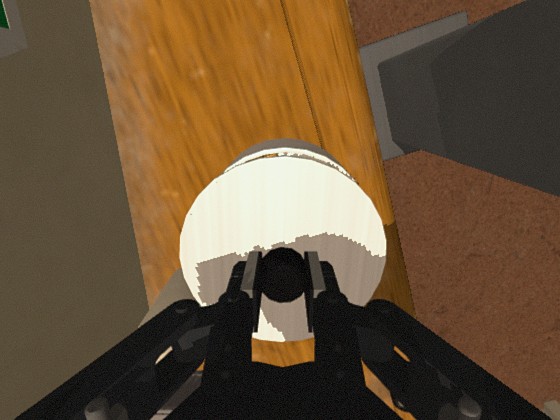

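```bash
python3 -m jog '{"linear":[[0.001,-0.0025,0.02],[0.001,-0.0025,0.035],[0.001,-0.0025,0.045],[0.001,-0.0025,0.051],[0.001,-0.0025,0.051]],"rot":[[0,0,0],[0,0,0],[0,0,0],[0,0,0],[0,0,0]],"jaw":[0,0,0,0,0]}'
python3 - <<'E'
from g import *
import cv2
print(cur(),bot.observe()['contact_force'])
a=cv2.resize(bot.camera('scene')[170:270,250:360],None,fx=4,fy=4,interpolation=2)
b=cv2.resize(bot.camera('side')[180:280,250:360],None,fx=4,fy=4,interpolation=2)
cv2.imwrite('pics/c23.png',cv2.resize(np.hstack([a,b]),(800,364)))
E
```

```text
time_s: 26.35
tcp_pos: [0.4307, -0.0199, 0.0795]
orientation: [0.001, 0.156, 0.988, 0.0]
contact_force: [-0.4, 0.7, 0.0]
width: 0.263
(array([ 0.43068925, -0.01985286,  0.07954635]), np.float64(-17.95899706833461), array([-2.02879187e-03, -3.09993413e-04,  9.99997894e-01])) [-0.36418188  0.71616881  0.02867903]
```

View pics/c23.png

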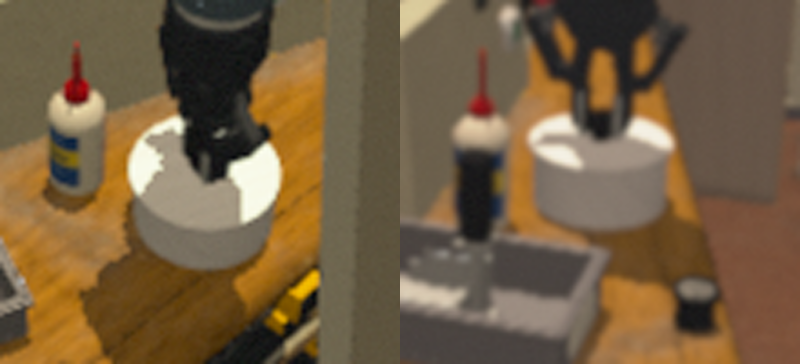

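Almost seated with no contact force; lower slightly until it touches.

```bash
python3 -m jog '{"linear":[[0,0,0.003],[0,0,0.006],[0,0,0.006]],"rot":[[0,0,0],[0,0,0],[0,0,0]],"jaw":[0,0,0]}'; python3 -c "
from g import *
print(cur(),bot.observe()['contact_force'])"
```

```text
time_s: 26.82
tcp_pos: [0.431, -0.0199, 0.0783]
orientation: [0.002, 0.156, 0.988, 0.0]
contact_force: [-3.8, 0.7, 14.2]
width: 0.263
(array([ 0.43104524, -0.01988788,  0.07831659]), np.float64(-17.949293666399107), array([-3.66889976e-03,  1.43177313e-04,  9.99993259e-01])) [-3.84929477  0.74581681 14.18564225]
```

```bash
python3 -m jog '{"linear":[[0,0,-0.004],[0,0,-0.004],[0,0,-0.004],[0,0,-0.004],[0,0,-0.004],[0,0,-0.004],[0,0,-0.05],[0,0,-0.15]],"rot":[[0,0,0],[0,0,0],[0,0,0],[0,0,0],[0,0,0],[0,0,0],[0,0,0],[0,0,0]],"jaw":[0,0.4,0.7,1,1,1,1,1]}'; python3 -m jog '{"linear":[[0,0.08,-0.12],[0,0.16,-0.25],[0,0.25,-0.3],[0,0.3,-0.3],[0,0.3,-0.3]],"rot":[[0,0,0],[0,0,0],[0,0,0],[0,0,0],[0,0,0]],"jaw":[1,1,1,1,1]}'
python3 - <<'E'
from g import *
import cv2
print(cur(),bot.observe()['contact_force'])
a=cv2.resize(bot.camera('scene')[150:290,170:360],None,fx=4,fy=4,interpolation=2)
b=cv2.resize(bot.camera('side')[180:320,190:380],None,fx=4,fy=4,interpolation=2)
cv2.imwrite('pics/a24.png',a);cv2.imwrite('pics/b24.png',b);cv2.imwrite('pics/w24.png',bot.camera('wrist'))
E
```

```text
time_s: 27.82
tcp_pos: [0.4297, -0.0197, 0.1369]
orientation: [-0.001, 0.156, 0.988, 0.0]
contact_force: [1.6, -0.0, -0.1]
width: 1.006
time_s: 28.45
tcp_pos: [0.4675, 0.0952, 0.2573]
orientation: [0.001, 0.155, 0.988, 0.0]
contact_force: [0.6, 0.4, 0.6]
width: 1.0
(array([0.46746188, 0.09524827, 0.2573376 ]), np.float64(-17.833645642132275), array([-2.33065530e-03, -3.01017895e-04,  9.99997239e-01])) [0.60872716 0.43736626 0.60976896]
```

View pics/b24.png

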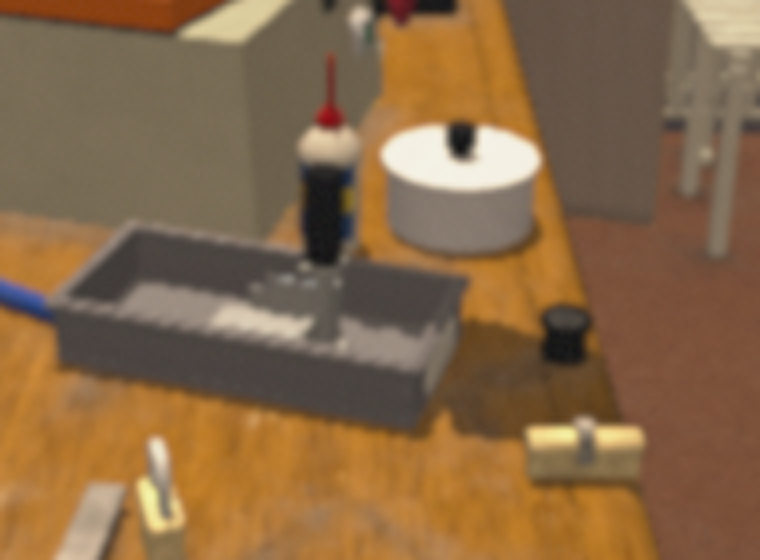

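View pics/w24.png

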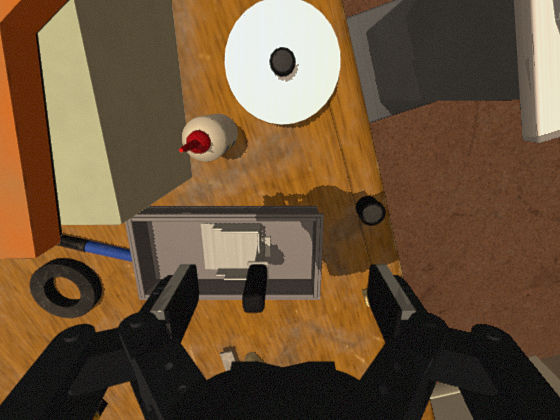

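View pics/a24.png

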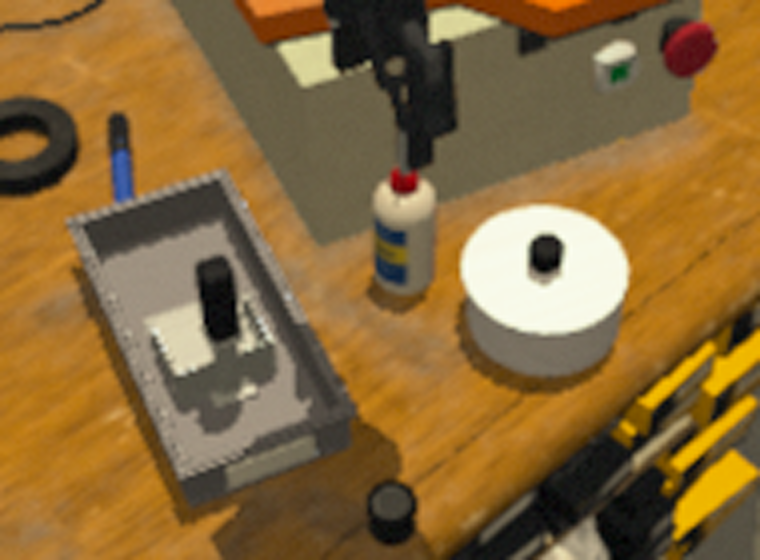

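Run:
```python
from g import *
from h import *
import cv2
from scipy.optimize import least_squares
w=bot.calibration('wrist');im=cv2.imread('pics/w24.png')
m=cv2.inRange(im,(170,170,170),(255,255,255));m[135:]=0;m[:,:215]=0;m[:,345:]=0
c=max(cv2.findContours(m,0,1)[0],key=cv2.contourArea);h=cv2.convexHull(c)[:,0];h=h[h[:,1]>2]
P=np.array([pl(w,*q,.054)[:2] for q in h.astype(float)])
r=least_squares(lambda q:np.hypot(*(P-q[:2]).T)-q[2],[.43,-.02,.058]);print(r.x,abs(r.fun).max())
```

```text
[ 0.43119195 -0.02050778  0.05736265] 0.00024426233993538743
```

Cover centre (0.431, −0.0205) is about 1 mm from the tin centre I measured before placing it, and it looks level; the gripper is clear. Handing in.

```bash
python3 -c "
from bench import bot
print(bot.sign_off())"
```

```text
the job is handed in; nothing more can be done
None
```

I scooped all three bolts out of the bin in one load, tipped them into the tin, and put the cover on. The scoop is back on the bin floor. I handed the job in at about 28.6 s of the 72 s allowed, and the hand-in reported no verdict.

**What my last checks showed:**
- **Bolts:** a wrist picture just before the cover went on showed all three lying in the tin. The fingers only ever closed on the scoop's grip and the cover's knob.
- **Cover:** its disc measured about 1 mm from the tin centre found earlier. It settled at the height expected for a seated cover (within about 0.5 mm) and looked level from both the scene and side cameras.
- **Scoop:** it stands upright in the bin. I judged this from the pictures and from the height at which I let it go; I did not measure its tilt.
- **Padlock, loupe, cylinder and bottle:** none appeared to have moved in the pictures, though I did not measure them again.
- **Gripper:** open and clear of everything at the end.

**What disagreed:**
- The bin's rim measured 2 to 6% too large in the wrist camera.
- The scoop's nose appeared 4 to 7 mm to one side of where the grip position put it.

I left margins for both, and felt for the bin's floor and far wall by contact force.

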